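# Change over the dropper bottles from the self-closing ink locker

## Robot

A 6-joint arm with a two-finger parallel gripper is mounted at the origin on a cart in front of the work surface, level with it; the furniture and walls round the work are solid. World frame = base frame: x ahead of the robot, y to its left, z up, the work surface at z = 0. Lengths are in m, angles in rad, forces in N, time in s.
With the tool pointing down it reaches from about 0.25 to 0.775 m from the base axis. Payload 4 kg.
Tool frame: the origin (TCP) lies between the finger pads; the fingertips stand 25 mm ahead of it and the grasp point (between the pads) lies 6 mm ahead of it (robot.tip_reach is the z of the fingertips in the tool frame, in m); z points along the fingers, y is the line along which they close (so a half turn about z gives the same grasp; the last joint's range is limited). The gripper opens to 94 mm and grips with 3 to 60 N. Pads are 16 mm wide; open, the fingers measure 119 mm over their backs; the gripper's body (75 mm by 177 mm) begins 78 mm behind the grasp point.
Start: joints at [-1.353, 0.087, 1.371, -0, 1.684, -0.103], TCP at [0.173, -0.522, 0.231] pointing down, gripper open.
Joint ranges: [-3.1, 3.1], [-0.76, 2.03], [0.27, 2.55], [-1.08, 4.22], [0.17, 2.65], [-2.57, 2.57]. Speed limits (rad/s): [2.79, 2.79, 3.14, 3.14, 3.14, 3.14].

## Interface

Orientations are given as [roll, pitch, yaw] about the fixed x, y, z axes, in that order (R = Rz(yaw) Ry(pitch) Rx(roll)).
In Python, from bench import robot gives the robot as it stands. The module is installed in compiled form; this text tells all that it offers.
- The arm moves only by the shell command python3 -m handwheel 'ROWS'. ROWS is JSON, a list of rows, each a list of 3 entries, a list of its own where there are three numbers: the turn, a rotation vector about the world's x, y, z in units of 90 degrees (1.0 is 90 degrees), then the shift along the world's x, y, z in units of 0.05 m (1.0 is 0.05 m), then the closure, from 0 (fully open) to 1 (shut). A call has 1 to 5 rows; each row shifts and turns the commanded pose from where the row before left it; what a row does not reach is not made up. A row lasts 1/10 s, in which the tool goes at most 50 mm and 8.59 degrees, less where a joint would pass 70% of its speed; a pose out of reach is approached as far as the arm can. A call with a number of a shift or a turn outside -1 to 1 is refused whole. A call with a gripper value outside its range is refused whole. The fingers move at their own pace and stop on an object; the grip force is fixed at half the most. Time passes only in rows, so rows that do not move let the fingers close. It gives the time, the measured TCP pose, the force, the opening and the grip force at its end, in the units of the state.
- robot.get_obs(): the state, without advancing time (a new reading comes with each control period).
- robot.snapshot(name): name is "side" or "top"; returns (picture, depth): 480x640x3 uint8, red, green, blue; 480x640 float32, m along the optical axis (not along the pixel's ray), 0 where there is no reading.
- robot.calibration(name): a dict with "mtx" (3x3 intrinsics, pixels), "extrinsics" (4x4, takes a point from camera to world coordinates). Camera axes: x right, y down, z forward; pixel columns grow to the right and rows downward; lengths in m; the calibration is good to about 2 mm. A picture is of the moment at which its call begins. calibration takes no time and is no camera call.
- robot.close_job(): hands the job in; it is judged then, once.
Trained networks look in the newest picture that a camera, given by its name, has taken for a name from the list of things; names that differ only in an ending like _2 or _b are one class to them, and where a whole thing is asked for, a point or a joint stands for the part that bears it (a point fixed in the world has none). Each returns a list of dicts, best first, with "p" (0 to 1); they miss things now and then, are a little off and sometimes report something else, mostly with a low value. They report only what shows in the picture. A call takes as long as a camera call. They do not tell look-alikes from the thing itself.
- robot.boxes_of(query, camera): "bbox" ([left, top, right, bottom] in pixels, round what is visible of it).
The state is a dict: "time": time; "joint_positions": joint angles; "qvel": joint speeds; "joint_torque": joint torques, N m; "tool_pos": TCP position; "ee_rot": TCP orientation; "wrist_force": force on the tool from outside, world axes, zero at the start; "wrist_torque": the same for the moment, N m; "width": finger opening in m; "finger_force": force on a finger pad.
Only numpy, scipy, OpenCV 4.12 (cv2) and the standard library are available. Lean on these libraries where they do the work, as an engineer would, in place of code of your own. Each camera call takes 0.05 s, during which the arm holds its last target. There are 200 camera calls.

## Task

Change over the ink: clear every used dropper bottle out of the bores of the wooden block and put it in the shallow tray, and restock the block from the ink locker, standing each fresh bottle upright and fully down in a bore of its own. The locker's lid is sprung and shuts by itself, so it has to be lifted by its front edge and kept open on the back of the hand while you reach in for a bottle; leave it shut, never tip a fresh bottle over, and leave the mug, the jar and the green cup where they stand.

Things in the scene. Friction and masses are not known exactly. Their poses are not given: they have to be found in the camera images.
- locker: Grey steel ink locker, fixed; 148 deep (x) x 290 wide (y); front wall (local -x) 60 high, side and rear walls 90. Origin: centre of its underside, x to its rear, y left, z up. Walls 4 (rear 12), inner floor 4 above the origin. Three bays, centres at x = -10, y = -70, 0, +70, parted by ribs 5 high; a fresh bottle stands upright within 10 mm of its bay's centre; a bay may be empty.
- locker_hinge (a point): Middle of the lid's hinge line, which runs along the locker's y axis at its rear top edge: 70 mm behind the locker's origin (local +x), 91 mm above it.
- lid_edge (a point): Middle of the lid's rolled front edge; moves with the lid. Lid: flat clear panel in a steel frame, 6 mm thick, 290 wide, 154 from hinge line to front edge, free underneath. Shut, it lies level, its underside 91 mm above the table and its front edge 10 mm in front of the front wall, above an open finger slot 31 mm high between front wall and lid.
- lid (a joint): Opening of the lid, rad: 0 shut (level), 1.57 upright, 2.0 fully open. Springs shut it from everywhere, damped, at about 2 rad/s when let go; about 3 N at the front edge lift it slowly. It never stays open by itself: it has to rest on the hand (fingers, gripper body or wrist) while the hand works in the locker. No latch.
- block: Loose wooden bottle block, 92 x 232 x 42 mm, 0.9 kg, with three round bores in a row along its y axis, 70 mm apart. Origin: centre of its underside, z up.
- tray: Loose shallow plywood tray for used bottles, outside 150 (x) x 220 (y) x 36 mm high, walls and floor 6 mm. Origin: centre of its underside.
- block_hole0 (a point): Centre of the mouth of bore 0 of the block (local y = -70 mm), level with its top face. Bore 29 mm wide, 26 mm deep, with a chamfered mouth.
- block_hole1 (a point): Centre of the mouth of bore 1 of the block (local y = 0 mm), level with its top face. Bore 29 mm wide, 26 mm deep, with a chamfered mouth.
- block_hole2 (a point): Centre of the mouth of bore 2 of the block (local y = 70 mm), level with its top face. Bore 29 mm wide, 26 mm deep, with a chamfered mouth.
- fresh1_mid (a point): Fresh (full) dropper bottle, 80 mm tall: round body 25 mm across from the bottom to 54 mm up, then a cap 18 mm across. The point is on its axis half-way up, 40 mm above its bottom; z along the bottle towards the cap. It starts in the locker, 60 g. Two or three fresh bottles are there.
- fresh2_mid (a point): Fresh (full) dropper bottle, 80 mm tall: round body 25 mm across from the bottom to 54 mm up, then a cap 18 mm across. The point is on its axis half-way up, 40 mm above its bottom; z along the bottle towards the cap. It starts in the locker, 60 g. Two or three fresh bottles are there.
- fresh3_mid (a point): Fresh (full) dropper bottle, 80 mm tall: round body 25 mm across from the bottom to 54 mm up, then a cap 18 mm across. The point is on its axis half-way up, 40 mm above its bottom; z along the bottle towards the cap. It starts in the locker, 60 g. Two or three fresh bottles are there.
- used1_mid (a point): Used dropper bottle, 80 mm tall: round body 25 mm across from the bottom to 54 mm up, then a cap 18 mm across. The point is on its axis half-way up, 40 mm above its bottom; z along the bottle towards the cap. It starts in a bore of the block, 30 g. Two or three used bottles are there.
- used2_mid (a point): Used dropper bottle, 80 mm tall: round body 25 mm across from the bottom to 54 mm up, then a cap 18 mm across. The point is on its axis half-way up, 40 mm above its bottom; z along the bottle towards the cap. It starts in a bore of the block, 30 g. Two or three used bottles are there.
- used3_mid (a point): Used dropper bottle, 80 mm tall: round body 25 mm across from the bottom to 54 mm up, then a cap 18 mm across. The point is on its axis half-way up, 40 mm above its bottom; z along the bottle towards the cap. It starts in a bore of the block, 30 g. Two or three used bottles are there.
- mug: Bystander: white mug without a spoon, 78 x 110 x 94 mm, origin at the centre of its underside.
- jar: Bystander: glass jar of thinner, 72 mm across, 90 mm tall, origin at the centre of its underside.
- cup: Bystander: green plastic mixing cup, 72 mm across, 81 mm tall, origin at the centre of its underside.
There are look-alikes about, which are no part of the job. Leave any orange or yellow look-alike of the part that bears used1_mid alone.

How it is judged:
By the outcome, as a careful person would: the job done as asked, in the order asked, and still so for the second after the job is handed in, with the robot touching nothing.
Of fresh1, fresh2, fresh3 only 2 to 3 are there at a start; the rules pass over those that are not, and their reading is None.
Of used1, used2, used3 only 2 to 3 are there at a start; the rules pass over those that are not, and their reading is None.
At some moment in a run one of tray may be knocked a few centimetres aside while the robot is not near it.
It also fails if it takes over 210 s, if anything falls off the work surface, if the arm or the gripper's body presses on something with over 40 N, if the wrist force passes 120 N, or if a joint passes its speed limit or range.

## Working session

There is one attempt and no reset: what is moved stays moved. The work goes in short steps, Python scripts to look and compute and a shell command to move; the robot and the scene stay as the last step left them, time stands still between calls to the robot, and variables do not carry over. Pictures are saved under pics/ and viewed, at most 14 in all, crops included, and the job is handed in when it is done.

```bash
mkdir -p pics; cat > h.py <<'E'
import numpy as np, cv2
from bench import robot
def snap(n,f=None,crop=None,scale=1):
    im,d=robot.snapshot(n)
    if f:
        o=im if crop is None else im[crop[1]:crop[3],crop[0]:crop[2]]
        if scale!=1:o=cv2.resize(o,None,fx=scale,fy=scale,interpolation=cv2.INTER_CUBIC)
        cv2.imwrite('pics/'+f,o[:,:,::-1])
    return im,d
def cloud(n,d):
    c=robot.calibration(n);K=np.array(c['mtx']);T=np.array(c['extrinsics'])
    v,u=np.mgrid[0:480,0:640]
    p=np.stack([(u-K[0,2])/K[0,0]*d,(v-K[1,2])/K[1,1]*d,d],-1)@T[:3,:3].T+T[:3,3]
    p[d<=0]=np.nan
    return p
def proj(n,P):
    c=robot.calibration(n);K=np.array(c['mtx']);T=np.linalg.inv(np.array(c['extrinsics']))
    q=np.atleast_2d(P)@T[:3,:3].T+T[:3,3]; q=q@K.T
    return q[:,:2]/q[:,2:]
E
python3 - <<'E'
from h import *
np.set_printoptions(precision=3,suppress=True)
for n in('top','side'):
    im,d=snap(n,n+'0.png'); p=cloud(n,d); c=robot.calibration(n); print(n,np.array(c['extrinsics'])[:3])
    for q in('locker','lid','block','tray','fresh1_mid','used1_mid','mug','jar','cup'):
        for b in robot.boxes_of(q,n)[:6]:
            l,t,r,bo=map(int,b['bbox']);u,v=(l+r)//2,(t+bo)//2
            print(q,round(b['p'],2),(l,t,r,bo),p[v,u])
print(robot.get_obs())
E
```

```text
top [[ 0.022 -0.999  0.035  0.476]
 [-1.    -0.022  0.001  0.042]
 [ 0.    -0.035 -0.999  1.564]]
locker 0.85 (195, 175, 305, 240) [0.608 0.255 0.091]
locker 0.3 (317, 221, 405, 267) [ 0.512 -0.055  0.091]
lid 0.97 (193, 174, 304, 240) [0.607 0.259 0.096]
block 0.69 (321, 222, 407, 266) [ 0.512 -0.064  0.088]
tray 0.84 (405, 200, 492, 267) [ 0.552 -0.315  0.006]
tray 0.55 (384, 146, 407, 178) [ 0.749 -0.15   0.053]
tray 0.44 (377, 236, 391, 245) [ 0.525 -0.121  0.074]
fresh1_mid 0.56 (168, 287, 191, 313) [ 0.339  0.468 -0.   ]
used1_mid 0.46 (378, 236, 391, 246) [ 0.522 -0.121  0.068]
used1_mid 0.39 (390, 283, 406, 292) [ 0.394 -0.163  0.069]
used1_mid 0.39 (373, 281, 384, 287) [ 0.401 -0.107  0.065]
mug 0.93 (333, 150, 377, 181) [ 0.738 -0.036  0.051]
jar 0.96 (385, 150, 406, 177) [ 0.745 -0.15   0.057]
jar 0.58 (380, 239, 390, 242) [ 0.525 -0.123  0.082]
jar 0.45 (192, 174, 307, 244) [0.602 0.257 0.094]
cup 0.83 (164, 286, 194, 315) [ 0.339  0.468 -0.   ]
side [[ 0.981 -0.124  0.15   0.348]
 [-0.194 -0.587  0.786 -1.07 ]
 [-0.009 -0.8   -0.6    0.922]]
locker 0.96 (282, 158, 368, 2
[... 502 characters left out ...]
 0.526 -0.137  0.066]
used1_mid 0.19 (283, 157, 366, 220) [0.612 0.246 0.098]
mug 0.97 (384, 237, 418, 283) [ 0.734 -0.082  0.077]
jar 0.69 (400, 263, 434, 310) [ 0.74  -0.182  0.079]
cup 0.93 (215, 163, 238, 196) [0.344 0.416 0.062]
{'time': 1.0, 'joint_positions': array([-1.353,  0.087,  1.371, -0.   ,  1.684, -0.103]), 'qvel': array([ 0.001,  0.001,  0.001, -0.001, -0.   ,  0.   ]), 'joint_torque': array([  0.001, -34.005, -30.261,   0.072,   0.024,   0.   ]), 'tool_pos': array([ 0.173, -0.522,  0.231]), 'ee_rot': array([3.142, 0.   , 0.321]), 'wrist_force': array([ 0.487, -0.142,  0.   ]), 'wrist_torque': array([-0.002, -0.002, -0.008]), 'finger_force': 0.0, 'width': 0.09399504886053363}
```

```bash
python3 - <<'E'
from h import *
a=cv2.imread('pics/top0.png')[140:320,150:510]; cv2.imwrite('pics/top0c.png',cv2.resize(a,(800,400),interpolation=cv2.INTER_CUBIC))
a=cv2.imread('pics/side0.png')[150:420,200:440]; cv2.imwrite('pics/side0c.png',cv2.resize(a,(533,600),interpolation=cv2.INTER_CUBIC))
E
```

```text
(no output)
```

View pics/top0c.png

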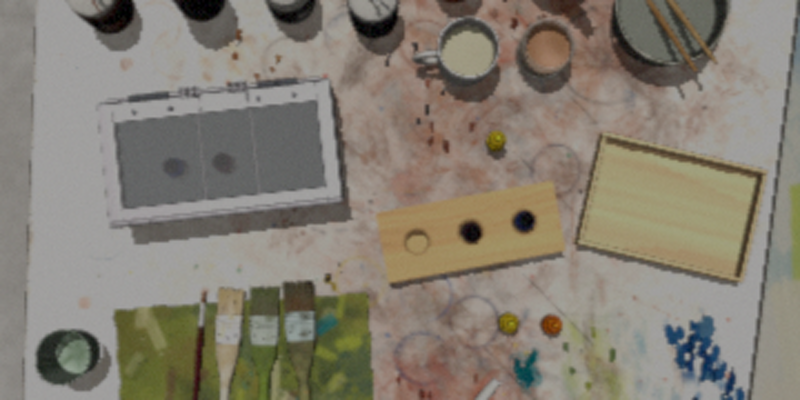

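View pics/side0c.png

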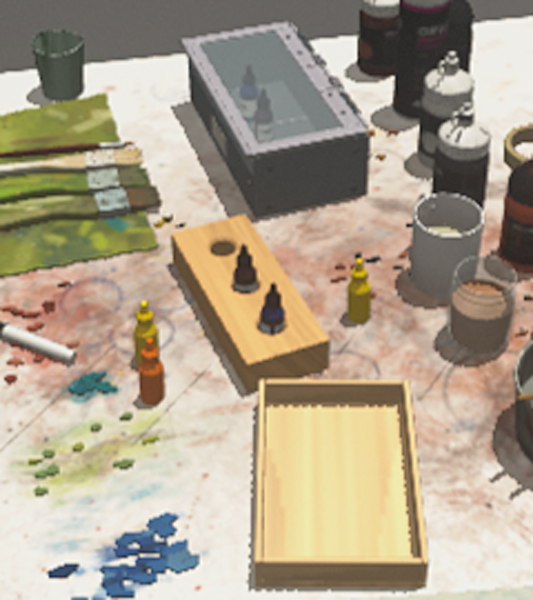

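Candidates for used bottles (full-top pixels): dark caps in the bores at (362,244) and (385,240). Look-alikes are the yellow ones at (373,203) and (378,285) and the orange one at (398,286). The two dark bottles in the block are the used ones, and bore 2 is empty. Two fresh bottles show through the locker lid, at about (228,214) and (250,213). Next I get the poses.

```bash
cat > pose.py <<'E'
from h import *
np.set_printoptions(precision=4,suppress=True)
def rect(P,z0,z1,box):
    m=(P[...,2]>z0)&(P[...,2]<z1)&(P[...,0]>box[0])&(P[...,0]<box[1])&(P[...,1]>box[2])&(P[...,1]<box[3])
    q=P[m][:,:2].astype(np.float32); r=cv2.minAreaRect(q*1000); b=cv2.boxPoints(r)
    e=[b[1]-b[0],b[2]-b[1]]; L=max(e,key=lambda a:a@a); a=np.degrees(np.arctan2(L[1],L[0]))%180-90
    return np.array(r[0])/1000,sorted(r[1]),a,m.sum()
def ray(n,u,v,z):
    c=robot.calibration(n);K=np.array(c['mtx']);T=np.array(c['extrinsics'])
    d=T[:3,:3]@np.array([(u-K[0,2])/K[0,0],(v-K[1,2])/K[1,1],1]);o=T[:3,3]
    return o+d*(z-o[2])/d[2]
E
python3 - <<'E'
from pose import *
for n in('top','side'):
    im,d=snap(n);P=cloud(n,d);print(n)
    print('lid',rect(P,.088,.103,(.45,.75,.05,.45)))
    print('block',rect(P,.036,.050,(.42,.62,-.22,.08)))
    print('tray',rect(P,.030,.042,(.4,.7,-.45,-.2)), rect(P,.002,.012,(.45,.65,-.40,-.22)))
    for z in(.075,.098):
      m=(P[...,2]>z-.012)&(P[...,2]<z+.01)&(P[...,0]>.44)&(P[...,0]<.6)&(P[...,1]>-.18)&(P[...,1]<.05)
      q=P[m];
      for s in(q[q[:,1]<-.09],q[q[:,1]>-.09]): print('cap',z,len(s),s.mean(0) if len(s) else'')
im,d=snap('top','t1.png',(185,165,315,250),6)
im,d=snap('side','s1.png',(275,150,375,250),6)
E
```

```text
top
lid (array([0.6069, 0.2594]), [163.3951873779297, 290.8374328613281], np.float32(7.633774), np.int64(5747))
block (array([ 0.5222, -0.0865]), [98.71955871582031, 289.17144775390625], np.float32(11.7595825), np.int64(2333))
tray (array([ 0.5521, -0.3206]), [150.71302795410156, 221.62298583984375], np.float32(-12.224953), np.int64(519)) (array([ 0.5499, -0.3101]), [179.6966552734375, 199.6348876953125], np.float32(89.941635), np.int64(2772))
cap 0.075 36 [ 0.529  -0.1256  0.0742]
cap 0.075 34 [ 0.5132 -0.0578  0.0724]
cap 0.098 8 [ 0.5301 -0.1267  0.0938]
cap 0.098 13 [ 0.5127 -0.059   0.0909]
side
lid (array([0.6077, 0.2569]), [163.02139282226562, 300.9212951660156], np.float32(7.7620773), np.int64(3236))
block (array([ 0.5207, -0.0857]), [94.24240112304688, 290.52056884765625], np.float32(11.497772), np.int64(2274))
tray (array([ 0.554 , -0.3227]), [149.9790802001953, 226.60452270507812], np.float32(-12.095673), np.int64(1086)) (array([ 0.55, -0.31]), [179.9126739501953, 199.8915557861328], np.float32(89.98375), np.int64(4640))
cap 0.075 80 [ 0.5305 -0.1341  0.0726]
cap 0.075 73 [ 0.5142 -0.0656  0.074 ]
cap 0.098 18 [ 0.5325 -0.1304  0.0913]
cap 0.098 15 [ 0.5149 -0.0616  0.0919]
```

View pics/t1.png

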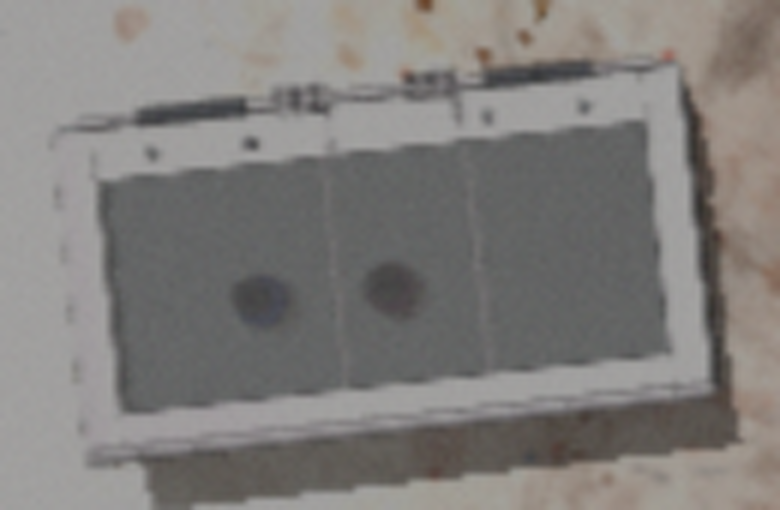

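View pics/s1.png

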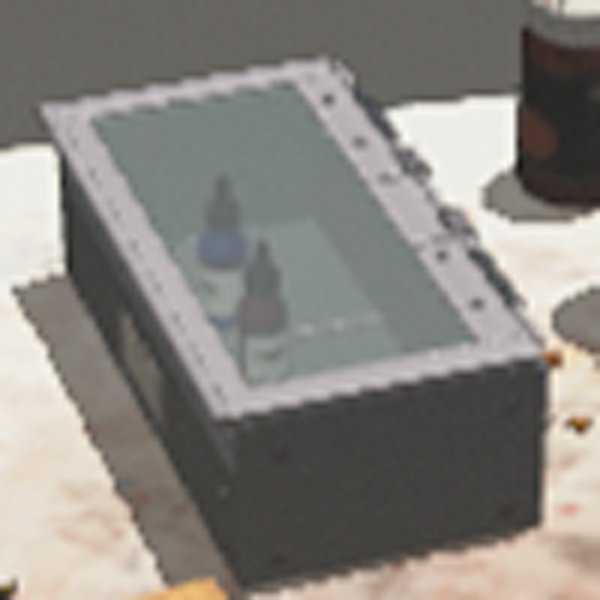

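Top view: fresh bottles are in the left and middle bays; the right bay is empty. Side view: blue- and grey-necked bottles stand upright under the lid. Used bottles are in bores 0 and 1.

```bash
python3 - <<'E'
from pose import *
for n,u,v,z in(('top',228.7,215,.075),('top',250.8,213.3,.075),('side',312,180,.084),('side',318.7,190.8,.084)): print(n,ray(n,u,v,z))
im,d=snap('top');P=cloud('top',d)
m=(P[...,2]>.088)&(P[...,2]<.103)&(P[...,0]>.45)&(P[...,0]<.75)&(P[...,1]>.05)&(P[...,1]<.45)
q=P[m]
# block edges using tight mask
m=(P[...,2]>.036)&(P[...,2]<.048); m=m.astype(np.uint8); n,l,st,ce=cv2.connectedComponentsWithStats(m)
k=max(range(1,n),key=lambda i:st[i][4] if 320<ce[i][0]<405 and 220<ce[i][1]<270 else 0)
r=cv2.minAreaRect((P[l==k][:,:2]*1000).astype(np.float32)); print('block',r)
for a in np.radians([6,7,7.5,8,9]):
    ex=np.array([np.cos(a),np.sin(a)]);ey=np.array([-ex[1],ex[0]]);X=q[:,:2]@ex;Y=q[:,:2]@ey
    print(np.degrees(a),[X[(Y>c)&(Y<c+.05)].min().round(4) for c in np.linspace(Y.min()+.01,Y.max()-.06,4)],Y.min(),Y.max(),X.max())
E
python3 -m handwheel '[[[0,0,0],[0.6,0.6,0],0.4],[[0,0,0],[0.6,0.6,0],0.4],[[0,0,0],[0.8,0.8,0],0.4],[[0,0,0],[0.8,0.8,0],0.4],[[0,0,0],[0.8,0.8,0],0.4]]'
```

```text
top [0.5856 0.3159 0.075 ]
top [0.5917 0.2541 0.075 ]
side [0.5907 0.3194 0.084 ]
side [0.5984 0.2566 0.084 ]
block ((513.9830322265625, -59.00421905517578), (92.11003875732422, 232.20069885253906), 11.649836540222168)
6.000000000000001 [np.float64(0.5516), np.float64(0.5497), np.float64(0.5472), np.float64(0.5463)] 0.047388719927262235 0.3413898378391401 0.7136627798559075
7.0 [np.float64(0.5534), np.float64(0.5531), np.float64(0.552), np.float64(0.5512)] 0.03753121996390211 0.329471057886565 0.7162967788540396
7.499999999999999 [np.float64(0.5542), np.float64(0.5541), np.float64(0.5539), np.float64(0.5536)] 0.032445925772477714 0.32347380476363874 0.7181684426170684
8.0 [np.float64(0.5544), np.float64(0.5551), np.float64(0.5558), np.float64(0.5559)] 0.026503374373898974 0.3182677851464493 0.7199854150726898
9.0 [np.float64(0.555), np.float64(0.557), np.float64(0.559), np.float64(0.5603)] 0.014412746073614351 0.30805331244291817 0.7234547367592533
time: 1.75
tool_pos: [0.3405, -0.3545, 0.2307]
ee_rot: [3.141, -0.0, 0.32]
wrist_force: [0.8, -1.3, -0.2]
width: 0.0583
finger_force: 0.0
```

```bash
python3 -m handwheel '[[[0,0,-0.015],[0.75,0.9,0],0.4],[[0,0,-0.015],[0.75,0.9,0],0.4],[[0,0,-0.015],[0.75,0.9,0],0.4],[[0,0,-0.015],[0.75,0.9,0],0.4],[[0,0,-0.014],[0.75,0.9,0],0.4]]'; python3 -m handwheel '[[[0,0,0],[0,0,-0.6],0.4],[[0,0,0],[0,0,-0.6],0.4],[[0,0,0],[0,0,0],0.4]]'
```

```text
time: 2.25
tool_pos: [0.5006, -0.162, 0.2308]
ee_rot: [3.141, -0.001, 0.204]
wrist_force: [-0.3, -1.0, 0.6]
width: 0.0565
finger_force: 0.0
time: 2.55
tool_pos: [0.4972, -0.162, 0.1656]
ee_rot: [-3.136, 0.008, 0.206]
wrist_force: [-0.9, -0.2, 0.6]
width: 0.0564
finger_force: 0.0
```

```bash
python3 -m handwheel '[[[0,0,0],[0.32,0.34,0],0.4],[[0,0,0],[0.3,0.34,0],0.4],[[0,0,0],[0,0,-0.4],0.4],[[0,0,0],[0,0,0],0.4],[[0,0,0],[0,0,0],0.4]]'
python3 - <<'E'
from pose import *
o=robot.get_obs();print(o['tool_pos'],o['ee_rot'])
snap('side','s2.png',(250,200,400,340),4)
E
```

```text
time: 3.05
tool_pos: [0.5305, -0.1303, 0.1514]
ee_rot: [3.141, -0.0, 0.204]
wrist_force: [-0.6, -0.0, 0.8]
width: 0.0562
finger_force: 0.0
[ 0.5305 -0.1303  0.1514] [ 3.1412 -0.0002  0.2039]
```

View pics/s2.png

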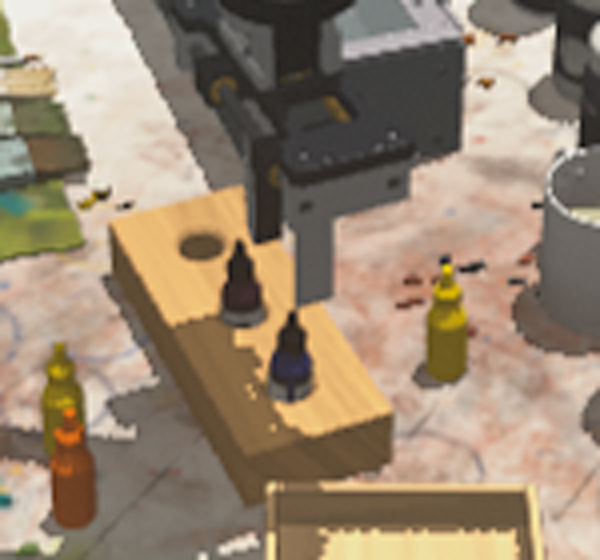

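Both used bottles are in place, with the gripper above bore 0 (bottle at crop (290,360)). I descend and grip.

```bash
python3 -m handwheel '[[[0,0,0],[-0.05,0.05,-0.5],0.4],[[0,0,0],[0,0,-0.5],0.4],[[0,0,0],[0,0,-0.5],0.4],[[0,0,0],[0,0,-0.08],0.4],[[0,0,0],[0,0,0],0.9]]'; python3 -m handwheel '[[[0,0,0],[0,0,0],1],[[0,0,0],[0,0,0],1],[[0,0,0],[0,0,0],1],[[0,0,0],[0,0,0],1],[[0,0,0],[0,0,0],1]]'
```

```text
time: 3.6
tool_pos: [0.5279, -0.1277, 0.0719]
ee_rot: [-3.141, 0.0, 0.204]
wrist_force: [0.8, 0.2, -0.3]
width: 0.0513
finger_force: 0.0
time: 4.1
tool_pos: [0.5288, -0.1276, 0.0727]
ee_rot: [3.14, -0.002, 0.205]
wrist_force: [0.1, -0.2, 3.2]
width: 0.0239
finger_force: 29.9
```

```bash
python3 -m handwheel '[[[0,0,0],[0,0,0.4],1],[[0,0,0],[0,0,0.7],1],[[0,0,0],[0,0,0.7],1],[[0,0,0],[0.1,-0.9,0],1],[[0,0,0],[0.1,-0.9,0],1]]'; python3 -m handwheel '[[[0,0,0],[0.1,-0.9,0],1],[[0,0,0],[0.1,-0.9,0],1],[[0,0,0],[0.1,-0.9,0],1],[[0,0,0],[0,-0.1,0],1],[[0,0,0],[0,0,0],1]]'
python3 - <<'E'
from pose import *
im,d=snap('side');P=cloud('side',d)
print('tray',rect(P,.030,.042,(.4,.7,-.47,-.2)))
E
```

```text
time: 4.6
tool_pos: [0.5391, -0.2176, 0.1637]
ee_rot: [3.139, -0.003, 0.208]
wrist_force: [1.3, 0.4, -0.7]
width: 0.0236
finger_force: 29.8
time: 5.1
tool_pos: [0.5524, -0.3582, 0.1603]
ee_rot: [-3.14, 0.001, 0.202]
wrist_force: [0.4, 0.1, -0.3]
width: 0.0239
finger_force: 29.8
tray (array([ 0.5543, -0.3223]), [150.24620056152344, 224.9776611328125], np.float32(-11.97773), np.int64(928))
```

```bash
python3 -m handwheel '[[[0,0,0],[0,0,-0.6],1],[[0,0,0],[0,0,-0.6],1],[[0,0,0],[0,0,-0.5],1],[[0,0,0],[0,0,-0.22],1],[[0,0,0],[0,0,0],1]]'; python3 -m handwheel '[[[0,0,0],[0,0,0],0.6],[[0,0,0],[0,0,0],0.6],[[0,0,0],[0,0,0],0.6],[[0,0,0],[0,0,0.4],0.6],[[0,0,0],[0,0,0.7],0.6]]';  python3 -m handwheel '[[[0,0,0],[0,0,0.7],0.6],[[0,0,0],[-0.05,0.9,0],0.6],[[0,0,0],[-0.2,0.9,0],0.5],[[0,0,0],[-0.2,0.9,0],0.4],[[0,0,0],[-0.2,0.9,0],0.4]]'; python3 -m handwheel '[[[0,0,0],[-0.2,0.9,0],0.4],[[0,0,0],[0,0.9,0],0.4],[[0,0,0],[0,0.5,0],0.4],[[0,0,0],[0,0,0],0.4]]'
```

```text
time: 5.65
tool_pos: [0.5528, -0.3554, 0.0647]
ee_rot: [-3.14, 0.001, 0.206]
wrist_force: [0.1, -0.6, -0.2]
width: 0.0238
finger_force: 29.9
time: 6.15
tool_pos: [0.5515, -0.3562, 0.118]
ee_rot: [-3.137, 0.004, 0.204]
wrist_force: [0.4, -0.3, 0.0]
width: 0.038
finger_force: 0.0
time: 6.65
tool_pos: [0.5203, -0.1759, 0.1564]
ee_rot: [3.141, -0.002, 0.204]
wrist_force: [0.4, 0.0, 0.4]
width: 0.0553
finger_force: 0.0
time: 7.05
tool_pos: [0.5106, -0.0594, 0.1566]
ee_rot: [-3.141, -0.002, 0.209]
wrist_force: [-0.1, -1.3, 0.6]
width: 0.0566
finger_force: 0.0
```

```bash
python3 -m handwheel '[[[0,0,0],[0.06,0,-0.5],0.4],[[0,0,0],[0,0,-0.5],0.4],[[0,0,0],[0,0,-0.5],0.4],[[0,0,0],[0,0,-0.19],0.4],[[0,0,0],[0,0,0],0.7]]'; python3 -m handwheel '[[[0,0,0],[0,0,0],1],[[0,0,0],[0,0,0],1],[[0,0,0],[0,0,0],1],[[0,0,0],[0,0,0],1],[[0,0,0],[0,0,0],1]]'; python3 -m handwheel '[[[0,0,0],[0,0,0.4],1],[[0,0,0],[0,0,0.7],1],[[0,0,0],[0,0,0.7],1],[[0,0,0],[0.15,-0.9,0],1],[[0,0,0],[0.15,-0.9,0],1]]';  python3 -m handwheel '[[[0,0,0],[0.2,-0.9,0],1],[[0,0,0],[0.2,-0.9,0],1],[[0,0,0],[0.1,-0.75,0],1],[[0,0,0],[0,0,0],1]]'
python3 - <<'E'
from pose import *
im,d=snap('side');P=cloud('side',d)
print('tray',rect(P,.030,.042,(.4,.7,-.47,-.2)))
E
```

```text
time: 7.55
tool_pos: [0.5126, -0.063, 0.0697]
ee_rot: [-3.141, 0.003, 0.204]
wrist_force: [0.7, 0.2, -0.5]
width: 0.0511
finger_force: 0.0
time: 8.05
tool_pos: [0.5144, -0.0625, 0.0723]
ee_rot: [3.14, -0.002, 0.205]
wrist_force: [-0.1, -0.1, 3.6]
width: 0.024
finger_force: 30.0
time: 8.55
tool_pos: [0.5297, -0.1526, 0.1633]
ee_rot: [3.139, -0.004, 0.208]
wrist_force: [0.0, 0.6, -0.1]
width: 0.024
finger_force: 30.0
time: 8.95
tool_pos: [0.5531, -0.2845, 0.1598]
ee_rot: [3.14, 0.002, 0.199]
wrist_force: [-0.2, 0.6, 0.3]
width: 0.0235
finger_force: 29.9
tray (array([ 0.5541, -0.3223]), [149.97706604003906, 226.0567169189453], np.float32(-11.915482), np.int64(1099))
```

```bash
python3 -m handwheel '[[[0,0,0],[0,0,-0.6],1],[[0,0,0],[0,0,-0.6],1],[[0,0,0],[0,0,-0.5],1],[[0,0,0],[0,0,-0.2],1],[[0,0,0],[0,0,0],1]]'; python3 -m handwheel '[[[0,0,0],[0,0,0],0.6],[[0,0,0],[0,0,0],0.6],[[0,0,0],[0,0,0],0.6],[[0,0,0],[0,0,0.4],0.6],[[0,0,0],[0,0,0.8],0.6]]';  python3 -m handwheel '[[[0,0,0],[0,0,0.9],0.5],[[0,0,0],[-0.2,0.9,0],0.5],[[0,0,0],[-0.3,0.9,0],0.5],[[0,0,0],[-0.4,0.9,0],0.5],[[0,0,0],[-0.4,0.9,0],0.5]]'; python3 -m handwheel '[[[0,0,0],[-0.4,0.9,0],0.5],[[0,0,-0.046],[-0.4,0.9,0],0.5],[[0.012,-0.09,0],[-0.2,0.9,0],0.5],[[0.012,-0.09,0],[-0.2,0.9,0],0.5],[[0.012,-0.09,0],[0,0.9,0],0.5]]';python3 -m handwheel '[[[0.012,-0.09,0],[0,0.9,0],0.5],[[0.012,-0.09,0],[0,0.5,0],0.5],[[0.012,-0.09,0],[0,0,0],0.5],[[0.012,-0.09,0],[0,0,0],0.5],[[0,0,0],[0,0,0],0.5]]'
cat > plan.py <<'E'
from pose import *
import sys
from scipy.spatial.transform import Rotation as R
O=np.array([.609,.2598,0]);yaw=np.radians(7.6)
ex=np.array([np.cos(yaw),np.sin(yaw),0]);ey=np.array([-ex[1],ex[0],0]);ez=np.array([0,0,1.])
def loc(p): p=np.asarray(p)-O; return np.array([p@ex,p@ey,p[2]])*1000
def rot(phi): # tool dir phi deg below horizontal
    p=np.radians(phi);z=np.cos(p)*ex-np.sin(p)*ez
    return z
def tcp(gx,gy,gz,phi): return O+ex*gx/1000+ey*gy/1000+ez*gz/1000-.006*rot(phi)
def now():
    o=robot.get_obs();r=R.from_euler('xyz',o['ee_rot']);z=r.apply([0,0,1]);p=np.array(o['tool_pos'])
    phi=np.degrees(np.arcsin(-z[2]));print('t',round(o['time'],2),'phi',phi.round(1),'head',np.degrees(np.arctan2(z[1],z[0])).round(1),'closeaxis',r.apply([0,1,0]),'grasp loc',loc(p+.006*z).round(1),'tcp',p,'F',o['wrist_force'])
    return p,r,phi
def want(phi): # rotation with roll-free
    z=rot(phi);y=-ey;x=np.cross(y,z);return R.from_matrix(np.stack([x,y,z],1))
def path(pts):
    p,r,_=now()
    for q in pts:
        t=tcp(*q);w=want(q[3]);
        a=(w*r.inv()).as_rotvec()/(np.pi/2)
        print(q,'turn',a.round(3),'shift',((t-p)/.05).round(2)); p,r=t,w
E
python3 -c "
from plan import *
now();snap('top');"
```

```text
time: 9.5
tool_pos: [0.5529, -0.2781, 0.0648]
ee_rot: [-3.139, 0.002, 0.206]
wrist_force: [0.4, 0.3, -0.5]
width: 0.0238
finger_force: 30.0
time: 10.0
tool_pos: [0.5515, -0.2787, 0.1231]
ee_rot: [-3.136, 0.006, 0.204]
wrist_force: [0.7, 0.2, -0.1]
width: 0.0376
finger_force: 0.0
time: 10.5
tool_pos: [0.488, -0.0985, 0.172]
ee_rot: [3.141, -0.002, 0.204]
wrist_force: [-0.1, 1.4, 0.4]
width: 0.047
finger_force: 0.0
time: 11.0
tool_pos: [0.4284, 0.1264, 0.1733]
ee_rot: [-3.14, -0.438, 0.13]
wrist_force: [0.4, 0.8, -1.0]
width: 0.047
finger_force: 0.0
time: 11.5
tool_pos: [0.4243, 0.1933, 0.1633]
ee_rot: [3.132, -0.98, 0.141]
wrist_force: [-1.0, -0.0, -1.3]
width: 0.0471
finger_force: 0.0
t 11.5 phi 33.8 head 7.4 closeaxis [ 0.1324 -0.9912  0.0056] grasp loc [-186.9  -41.5  160. ] tcp [0.4243 0.1933 0.1633] F [-1.0452 -0.0298 -1.3353]
```

```bash
python3 - <<'E'
from plan import *
y=-2.7
path([(-150,y,130,20),(-150,y,80,20),(-97,y,80.5,20),(-90,y,110,20),(-76,y,148,20),(-51,y,178,20),(-21,y,168,20),(9,y,138,20),(24,y,124,20),(14,y,118,30),(4,y,111,40),(-5,y,105,50),(-12.5,y,53,50),(5,y,123,50)])
E
```

```text
t 11.55 phi 33.6 head 7.5 closeaxis [ 0.1317 -0.9913  0.0029] grasp loc [-184.5  -40.9  164.4] tcp [0.4266 0.1942 0.1677] F [-0.2096 -0.5899  0.6817]
(-150, -2.7, 130, 20) turn [ 0.022 -0.15   0.001] shift [ 0.57  0.85 -0.71]
(-150, -2.7, 80, 20) turn [0. 0. 0.] shift [ 0.  0. -1.]
(-97, -2.7, 80.5, 20) turn [0. 0. 0.] shift [1.05 0.14 0.01]
(-90, -2.7, 110, 20) turn [0. 0. 0.] shift [0.14 0.02 0.59]
(-76, -2.7, 148, 20) turn [0. 0. 0.] shift [0.28 0.04 0.76]
(-51, -2.7, 178, 20) turn [0. 0. 0.] shift [0.5  0.07 0.6 ]
(-21, -2.7, 168, 20) turn [0. 0. 0.] shift [ 0.59  0.08 -0.2 ]
(9, -2.7, 138, 20) turn [0. 0. 0.] shift [ 0.59  0.08 -0.6 ]
(24, -2.7, 124, 20) turn [0. 0. 0.] shift [ 0.3   0.04 -0.28]
(14, -2.7, 118, 30) turn [-0.015  0.11   0.   ] shift [-0.19 -0.03 -0.1 ]
(4, -2.7, 111, 40) turn [-0.015  0.11   0.   ] shift [-0.19 -0.02 -0.12]
(-5, -2.7, 105, 50) turn [-0.015  0.11   0.   ] shift [-0.16 -0.02 -0.11]
(-12.5, -2.7, 53, 50) turn [0. 0. 0.] shift [-0.15 -0.02 -1.04]
(5, -2.7, 123, 50) turn [0. 0. 0.] shift [0.35 0.05 1.4 ]
```

```bash
python3 -m handwheel '[[[0.011,-0.075,0],[0.3,0.42,-0.35],0.5],[[0.011,-0.075,0],[0.28,0.42,-0.35],0.5],[[0,0,0],[0,0,-0.5],0.5],[[0,0,0],[0,0,-0.5],0.5],[[0,0,0],[0,0,0],0.5]]'; python3 - <<'E'
from plan import *
y=-2.7
snap('side','s3.png',(200,120,400,280),4)
path([(-97,y,80.5,20)])
E
```

```text
time: 12.05
tool_pos: [0.4516, 0.16, 0.1378]
ee_rot: [2.824, -1.148, 0.508]
wrist_force: [-0.6, 0.3, 0.4]
width: 0.047
finger_force: 0.0
t 12.1 phi 22.8 head 9.4 closeaxis [ 0.2149 -0.9682  0.128 ] grasp loc [-163.3  -77.   136.6] tcp [0.4519 0.161  0.139 ] F [0.0533 0.1514 0.1916]
(-97, -2.7, 80.5, 20) turn [ 0.086 -0.019 -0.052] shift [ 1.11  1.65 -1.13]
```

View pics/s3.png

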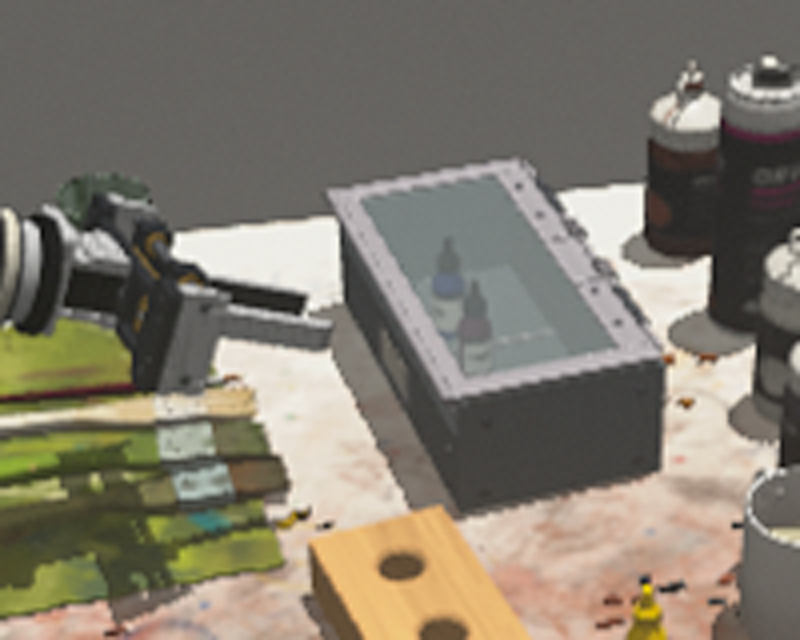

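The lid is shut, with the fingers level at crop (320,335) in front of it. The arm stopped short, which points to a wrist joint limit, so I check the joints.

```bash
python3 -c "
from plan import *
o=robot.get_obs();print(o['joint_positions'],o['qvel'])"
```

```text
[ 0.3237 -0.6136  2.5078 -1.0757  0.1673  2.5637] [ 0.0214 -0.0062 -0.0172 -0.0141 -0.0106  0.0124]
```

```bash
cat > log.py <<'E'
import json,sys
from bench import robot
o=robot.get_obs();open('log.jsonl','a').write(json.dumps([list(map(float,o[k])) for k in('joint_positions','tool_pos','ee_rot')])+'\n')
E
python3 log.py; python3 -m handwheel '[[[0,0.09,0],[0,0.2,0.7],0.5],[[0,0.09,0],[0,0.2,0.7],0.5],[[0,0.09,0],[0,0.2,0.7],0.5],[[0,0,0],[0,0,0],0.5]]'; python3 log.py;python3 -m handwheel '[[[0,0,0.09],[0.5,0,0.7],0.5],[[0,0,0.09],[0.5,0,0.7],0.5],[[0,0,0],[0.5,0.2,0],0.5],[[0,0,0],[0,0,0],0.5]]'; python3 log.py; python3 -m handwheel '[[[0,-0.09,0],[0.5,0,-0.7],0.5],[[0,-0.09,0],[0.5,0,-0.4],0.5],[[0,0,0],[0,0.2,0],0.5],[[0,0,0],[0,0,0],0.5]]'; python3 log.py
cat > kin.py <<'E'
import json,numpy as np
from scipy.spatial.transform import Rotation as R
from scipy.optimize import least_squares
D=[list(map(np.array,json.loads(l))) for l in open('log.jsonl')]
D.append([np.array([-1.353,.087,1.371,0,1.684,-.103]),np.array([.173,-.522,.231]),np.array([3.142,0,.321])])
def fk(q,p):
    h,L1,L2,e,L3,a=p
    R1=R.from_euler('z',q[0]);R2=R1*R.from_euler('y',q[1]);R3=R2*R.from_euler('y',q[2])
    R4=R3*R.from_euler('z',q[3]);R5=R4*R.from_euler('y',q[4]);R6=R5*R.from_euler('z',q[5])
    return R1.apply([a,0,h])+R2.apply([0,0,L1])+R3.apply([e,0,L2])+R5.apply([0,0,L3]),R6
def fit():
    s=least_squares(lambda p:np.concatenate([fk(d[0],p)[0]-d[1] for d in D]),[.3,.35,.35,0,.25,0])
    return s.x,np.abs(s.fun).max()
E
python3 - <<'E'
from kin import *
np.set_printoptions(precision=4,suppress=True)
p,e=fit();print(p,e)
for d in D: print((fk(d[0],p)[1].inv()*R.from_euler('xyz',d[2])).as_rotvec(),d[0])
E
```

```text
time: 12.5
tool_pos: [0.4691, 0.1545, 0.2086]
ee_rot: [2.935, -0.999, 0.337]
wrist_force: [0.5, -0.4, 1.4]
width: 0.0469
finger_force: 0.0
time: 12.9
tool_pos: [0.5065, 0.1589, 0.2119]
ee_rot: [2.942, -0.946, 0.414]
wrist_force: [-0.6, 0.1, -0.0]
width: 0.0472
finger_force: 0.0
time: 13.3
tool_pos: [0.5293, 0.1596, 0.1837]
ee_rot: [2.832, -1.05, 0.463]
wrist_force: [0.4, 0.2, 0.1]
width: 0.0468
finger_force: 0.0
[ 0.1018  0.1541  0.232  -0.0217  0.06    0.3112] 0.053588016028838004
[0.     0.     1.5708] [ 0.3237 -0.6136  2.5078 -1.0757  0.1673  2.5637]
[0.     0.     1.5708] [ 0.3408 -0.6343  2.2705 -0.4131  0.5452  1.9316]
[0.     0.     1.5708] [ 0.2246 -0.5303  2.1834 -0.0881  0.5301  1.5362]
[ 0.     -0.      1.5708] [ 0.2774 -0.4344  2.2569 -0.5468  0.2877  2.0063]
[ 0.     -0.      1.5706] [-1.353  0.087  1.371  0.     1.684 -0.103]
```

```bash
python3 - <<'E'
s=open('kin.py').read()
s=s.replace("h,L1,L2,e,L3,a=p","h,L1,L2,e,L3,a,b,c,f=p").replace("R5.apply([0,0,L3])","R5.apply([c,f,L3])").replace("R1.apply([a,0,h])","R1.apply([a,b,h])").replace(",.25,0])",",.25,0,.05,0,0])")
open('kin.py','w').write(s)
E
python3 - <<'E'
from kin import *
np.set_printoptions(precision=4,suppress=True)
p,e=fit();print(p,e)
s=least_squares(lambda x:np.concatenate([fk(d[0],[x[0],x[1],x[2],0,x[3],0,x[4],0,0])[0]-d[1] for d in D]),[.3,.35,.35,.25,.05]);print(s.x,abs(s.fun).max())
E
```

```text
[ 0.1522  0.448   0.4997  0.1001  0.3244  0.0006  0.0565  0.0001 -0.0002] 0.0002488675019824971
[0.0253 0.4783 0.5029 0.32   0.0559] 0.012271132622783065
```

```bash
cat >> kin.py <<'E'
P,_=fit()
lo=np.array([-3.1,-.76,.27,-1.08,.17,-2.57]);hi=np.array([3.1,2.03,2.55,4.22,2.65,2.57])
def toolR(psi,phi):
    a,b=np.radians(psi),np.radians(phi);ex=np.array([np.cos(a),np.sin(a),0]);z=np.cos(b)*ex-np.sin(b)*np.array([0,0,1.])
    y=np.array([ex[1],-ex[0],0]);return R.from_matrix(np.stack([np.cross(y,z),y,z],1))
def ik(t,Rw,q0):
    def f(q):
        x,r=fk(q,P);return np.concatenate([(x-t)*3,(Rw.inv()*(r*R.from_euler('z',np.pi/2))).as_rotvec()])
    s=least_squares(f,np.clip(q0,lo+.02,hi-.02),bounds=(lo,hi));return s.x,np.abs(s.fun).max()
E
python3 - <<'E'
from kin import *
O=np.array([.609,.2598,0]);yw=np.radians(7.6)
ex=np.array([np.cos(yw),np.sin(yw),0]);ey=np.array([-ex[1],ex[0],0]);ez=np.array([0,0,1.])
q0=D[3][0]
for y in(-2.7,60):
  for nm,gx,gz in(('pre',-140,80),('P0',-97,80),('L2',-51,178),('L4',9,138),('grasp',-12,53),('exit',-110,123)):
    print(y,nm)
    for phi in(20,30,40,50):
      out=[]
      for psi in(7.6,15,22,30,38):
        Rw=toolR(psi,phi);t=O+ex*gx/1e3+ey*y/1e3+ez*gz/1e3-.006*Rw.apply([0,0,1])
        q,e=ik(t,Rw,q0);out.append('%d:%s'%(psi,'ok%.2f'%np.min(np.r_[q-lo,hi-q]) if e<.01 else '--%.2f'%e))
      print('  ',phi,*out)
E
```

```text
-2.7 pre
   20 7:--0.15 15:--0.14 22:--0.14 30:ok0.04 38:ok0.07
   30 7:--0.07 15:--0.03 22:--0.04 30:ok0.13 38:ok0.15
   40 7:ok0.00 15:ok0.18 22:ok0.15 30:ok0.24 38:ok0.26
   50 7:ok0.36 15:ok0.38 22:ok0.37 30:ok0.36 38:ok0.38
-2.7 P0
   20 7:--0.18 15:--0.17 22:--0.17 30:ok0.13 38:ok0.16
   30 7:--0.08 15:--0.05 22:--0.04 30:ok0.14 38:ok0.24
   40 7:ok0.01 15:ok0.13 22:ok0.11 30:ok0.22 38:ok0.34
   50 7:ok0.41 15:ok0.38 22:ok0.37 30:ok0.41 38:ok0.46
-2.7 L2
   20 7:--0.09 15:--0.07 22:--0.02 30:ok0.20 38:ok0.33
   30 7:ok0.00 15:ok0.09 22:ok0.08 30:ok0.24 38:ok0.43
   40 7:ok0.37 15:ok0.34 22:ok0.34 30:ok0.41 38:ok0.53
   50 7:ok0.57 15:ok0.57 22:ok0.56 30:ok0.57 38:ok0.58
-2.7 L4
   20 7:--0.14 15:--0.14 22:ok0.07 30:ok0.24 38:ok0.43
   30 7:--0.03 15:--0.02 22:ok0.00 30:ok0.17 38:ok0.37
   40 7:ok0.29 15:ok0.22 22:ok0.23 30:ok0.31 38:ok0.44
   50 7:ok0.51 15:ok0.48 22:ok0.48 30:ok0.53 38:ok0.60
-2.7 grasp
   20 7:--0.24 15:--0.24 22:--0.24 30:ok0.32 38:ok0.35
   30 7:--0.10 15:--0.10 22:ok0.00 30:ok0.16 38:ok0.34
   40 7:ok0.00 15:ok0.02 22:ok0.03 30:ok0.16 38:ok0.32
   50 7:ok0
[... 935 characters left out ...]
:ok0.58 38:ok0.62
60 L4
   20 7:--0.16 15:--0.14 22:--0.14 30:ok0.12 38:ok0.30
   30 7:--0.07 15:--0.02 22:--0.03 30:ok0.04 38:ok0.24
   40 7:ok0.12 15:ok0.26 22:ok0.21 30:ok0.25 38:ok0.35
   50 7:ok0.41 15:ok0.50 22:ok0.48 30:ok0.49 38:ok0.55
60 grasp
   20 7:--0.25 15:--0.24 22:--0.24 30:--0.24 38:ok0.37
   30 7:--0.13 15:--0.10 22:--0.10 30:ok0.04 38:ok0.21
   40 7:--0.04 15:ok0.10 22:ok0.01 30:ok0.07 38:ok0.21
   50 7:ok0.26 15:ok0.32 22:ok0.29 30:ok0.31 38:ok0.37
60 exit
   20 7:--0.16 15:--0.13 22:--0.12 30:ok0.08 38:ok0.18
   30 7:--0.09 15:--0.04 22:ok0.00 30:ok0.00 38:ok0.21
   40 7:--0.01 15:ok0.24 22:ok0.23 30:ok0.23 38:ok0.33
   50 7:ok0.24 15:ok0.51 22:ok0.47 30:ok0.48 38:ok0.52
```

```bash
python3 - <<'E'
s=open('plan.py').read()
s=s.replace("import sys","import sys\nfrom kin import toolR,ik")
s=s[:s.index("def rot(")]+'''
def now():
    o=robot.get_obs();r=R.from_euler('xyz',o['ee_rot']);z=r.apply([0,0,1]);p=np.array(o['tool_pos'])
    phi=np.degrees(np.arcsin(-z[2]));print('t',round(o['time'],2),'phi',phi.round(1),'head',np.degrees(np.arctan2(z[1],z[0])).round(1),'grasp loc',loc(p+.006*z).round(1),'tcp',p.round(4),'F',np.array(o['wrist_force']).round(1),'w',round(o['width'],4))
    return p,r,o
def path(pts,psi,world=False):
    p,r,o=now();q0=np.array(o['joint_positions'])
    for q in pts:
        w=toolR(psi,q[3]);g=np.array(q[:3])/1000
        t=(g if world else O+ex*g[0]+ey*g[1]+ez*g[2])-.006*w.apply([0,0,1])
        a=(w*r.inv()).as_rotvec()/(np.pi/2);n=max(np.linalg.norm(t-p)/.05,np.linalg.norm(a)/.0954)
        q0,e=ik(t,w,q0)
        print(q,'turn',a.round(3),'shift',((t-p)/.05).round(2),'rows',n.round(1),'ik',e.round(3)); p,r=t,w
'''
open('plan.py','w').write(s)
E
python3 - <<'E'
from plan import *
y=-2.7
path([(-150,-40,180,40),(-150,y,120,40),(-150,y,84,40),(-97,y,84,40),(-86,y,120.5,40),(-66,y,160.5,40),(-36,y,195.5,40),(-6,y,205.5,40),(14,y,170,40),(29,y,135.5,40),(13,y,118,45),(-2,y,100,50),(-12.5,y,53,50),(5,y,123,50)],12)
E
```

```text
t 13.3 phi 28.3 head 6.3 grasp loc [-87.  -88.9 180.8] tcp [0.5293 0.1596 0.1837] F [0.4 0.2 0.1] w 0.0468
(-150, -40, 180, 40) turn [0.07  0.143 0.002] shift [-1.36  0.79  0.  ] rows 1.7 ik 0.0
(-150, -2.7, 120, 40) turn [0. 0. 0.] shift [-0.1   0.74 -1.2 ] rows 1.4 ik 0.0
(-150, -2.7, 84, 40) turn [0. 0. 0.] shift [ 0.    0.   -0.72] rows 0.7 ik 0.0
(-97, -2.7, 84, 40) turn [0. 0. 0.] shift [1.05 0.14 0.  ] rows 1.1 ik 0.0
(-86, -2.7, 120.5, 40) turn [0. 0. 0.] shift [0.22 0.03 0.73] rows 0.8 ik 0.0
(-66, -2.7, 160.5, 40) turn [0. 0. 0.] shift [0.4  0.05 0.8 ] rows 0.9 ik 0.0
(-36, -2.7, 195.5, 40) turn [0. 0. 0.] shift [0.59 0.08 0.7 ] rows 0.9 ik 0.0
(-6, -2.7, 205.5, 40) turn [0. 0. 0.] shift [0.59 0.08 0.2 ] rows 0.6 ik 0.0
(14, -2.7, 170, 40) turn [0. 0. 0.] shift [ 0.4   0.05 -0.71] rows 0.8 ik 0.0
(29, -2.7, 135.5, 40) turn [0. 0. 0.] shift [ 0.3   0.04 -0.69] rows 0.8 ik 0.0
(13, -2.7, 118, 45) turn [-0.012  0.054 -0.   ] shift [-0.31 -0.04 -0.34] rows 0.6 ik 0.0
(-2, -2.7, 100, 50) turn [-0.012  0.054  0.   ] shift [-0.29 -0.04 -0.35] rows 0.6 ik 0.0
(-12.5, -2.7, 53, 50) turn [0. 0. 0.] shift [-0.21 -0.03 -0.94] rows 1.0 ik 0.0
(5, -2.7, 123, 50) turn [0. 0. 0.] shift [0.35 0.05 1.4 ] rows 1.4 ik 0.0
```

```bash
python3 -m handwheel '[[[0.024,0.048,0],[-0.45,0.26,0],0.5],[[0.023,0.048,0],[-0.45,0.26,0],0.5],[[0.023,0.047,0],[-0.46,0.27,0],0.5],[[0,0,0],[-0.1,0.74,0],0.5],[[0,0,0],[0,0,-0.6],0.5]]'; python3 -m handwheel '[[[0,0,0],[0,0,-0.6],0.5],[[0,0,0],[0,0,0],0.5],[[0,0,0],[0,0,0],0.5]]';python3 - <<'E'
from plan import *
y=-2.7
path([(-150,y,84,40),(-97,y,84,40)],12)
E
```

```text
time: 13.8
tool_pos: [0.4588, 0.2402, 0.1636]
ee_rot: [-3.131, -0.888, 0.205]
wrist_force: [1.0, -0.0, -0.1]
width: 0.0472
finger_force: 0.0
time: 14.1
tool_pos: [0.4569, 0.2338, 0.1246]
ee_rot: [-3.14, -0.872, 0.204]
wrist_force: [-0.4, -0.5, 1.8]
width: 0.047
finger_force: 0.0
t 14.1 phi 40.0 head 11.8 grasp loc [-149.6   -5.3  120.7] tcp [0.4569 0.2338 0.1246] F [-0.4 -0.5  1.8] w 0.047
(-150, -2.7, 84, 40) turn [-0.    -0.     0.003] shift [-0.01  0.05 -0.73] rows 0.7 ik 0.0
(-97, -2.7, 84, 40) turn [0. 0. 0.] shift [1.05 0.14 0.  ] rows 1.1 ik 0.0
```

Now lower, go under the edge, and lift the first bit.

```bash
python3 -m handwheel '[[[0,0,0],[0,0.05,-0.73],0.5],[[0,0,0],[0.35,0.05,0],0.5],[[0,0,0],[0.35,0.05,0],0.5],[[0,0,0],[0.35,0.04,0],0.5],[[0,0,0],[0,0,0],0.5]]'; python3 -m handwheel '[[[0,0,0],[0.1,0.01,0.36],0.5],[[0,0,0],[0.12,0.02,0.37],0.5],[[0,0,0],[0.2,0.03,0.4],0.5],[[0,0,0],[0.2,0.02,0.4],0.5],[[0,0,0],[0,0,0],0.5]]';python3 - <<'E'
from plan import *
y=-2.7
snap('side','s4.png',(200,100,400,250),4)
path([(-36,y,195.5,40)],12)
E
```

```text
time: 14.6
tool_pos: [0.5123, 0.2431, 0.0907]
ee_rot: [-3.139, -0.876, 0.199]
wrist_force: [-0.3, -0.6, 0.5]
width: 0.0466
finger_force: 0.0
time: 15.1
tool_pos: [0.5415, 0.247, 0.168]
ee_rot: [-3.138, -0.877, 0.2]
wrist_force: [-3.6, -0.3, 0.2]
width: 0.0468
finger_force: 1.3
t 15.15 phi 39.9 head 11.7 grasp loc [-64.8  -3.5 162.4] tcp [0.5407 0.2469 0.1663] F [-4.   0.  -0.8] w 0.0469
(-36, -2.7, 195.5, 40) turn [-0.002  0.001  0.005] shift [0.57 0.09 0.66] rows 0.9 ik 0.0
```

View pics/s4.png

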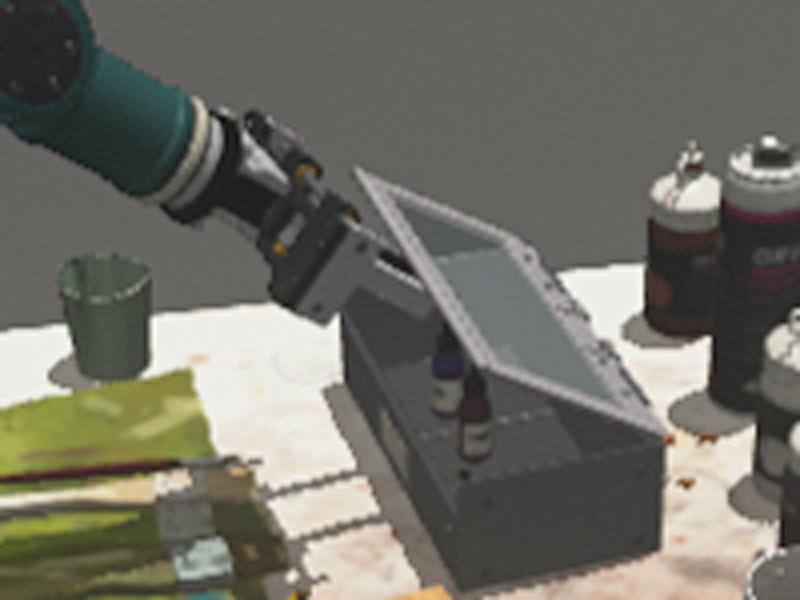

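The lid is up about 30° on the fingertips. Both bottles show below it, at crop (447,375) and (476,420). I keep lifting and slide in under it.

```bash
python3 -m handwheel '[[[0,0,0],[0.28,0.05,0.33],0.5],[[0,0,0],[0.28,0.05,0.33],0.5],[[0,0,0],[0.3,0.04,0.1],0.5],[[0,0,0],[0.3,0.04,0.1],0.5],[[0,0,0],[0,0,0],0.5]]'; python3 - <<'E'
from plan import *
y=-2.7
snap('side','s5.png',(200,70,400,220),4)
print([loc(ray('side',u,v,.004)) for u,v in((311.75,204.5),(319,215))])
path([(14,y,170,40),(29,y,135.5,40)],12)
E
```

```text
time: 15.65
tool_pos: [0.5988, 0.2559, 0.207]
ee_rot: [-3.14, -0.872, 0.201]
wrist_force: [-3.6, -0.9, 0.0]
width: 0.0469
finger_force: 1.4
[array([-15.0146,  54.0281,   4.    ]), array([-12.4319,  -6.223 ,   4.    ])]
t 15.7 phi 40.1 head 11.7 grasp loc [ -6.8  -2.2 202.6] tcp [0.5981 0.2558 0.2064] F [-3.8 -0.4  0.6] w 0.0467
(14, -2.7, 170, 40) turn [-0.    -0.001  0.004] shift [ 0.41  0.04 -0.65] rows 0.8 ik 0.0
(29, -2.7, 135.5, 40) turn [0. 0. 0.] shift [ 0.3   0.04 -0.69] rows 0.8 ik 0.0
```

View pics/s5.png

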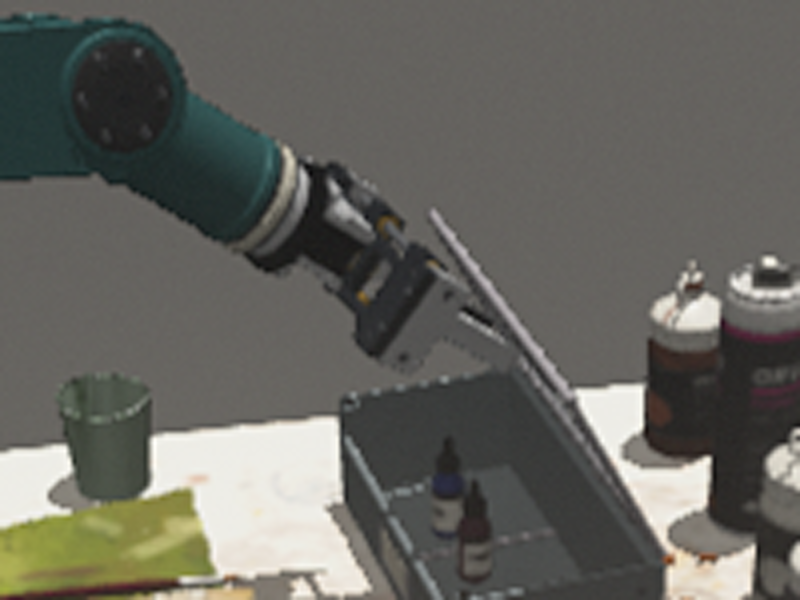

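The lid is near 65° and the bottles are plainly visible at crop (447,500) and (476,545). I slide in and tilt down beneath it.

```bash
python3 -m handwheel '[[[0,0,0],[0.2,0.04,-0.32],0.5],[[0,0,0],[0.2,0.05,-0.33],0.5],[[0,0,0],[0.16,0.02,-0.35],0.5],[[0,0,0],[0.15,0.02,-0.34],0.5],[[-0.012,0.054,0],[-0.31,-0.04,-0.34],0.5]]'; python3 -m handwheel '[[[-0.012,0.054,0],[-0.29,-0.03,-0.35],0.5],[[0,0,0],[0,0,0],0.5]]'; python3 - <<'E'
from plan import *
snap('side','s6.png',(200,70,400,220),4)
path([(-11.5,0,53,50)],12)
E
```

```text
time: 16.2
tool_pos: [0.6164, 0.2597, 0.1187]
ee_rot: [3.139, -0.779, 0.206]
wrist_force: [0.2, 0.3, 0.2]
width: 0.0469
finger_force: 0.0
time: 16.4
tool_pos: [0.6024, 0.2589, 0.1035]
ee_rot: [3.14, -0.695, 0.204]
wrist_force: [-1.0, -0.6, -3.3]
width: 0.0471
finger_force: 0.0
t 16.45 phi 50.0 head 11.5 grasp loc [-2.2  0.2 99.7] tcp [0.603  0.259  0.1043] F [-1.2 -0.1 -1.9] w 0.0467
(-11.5, 0, 53, 50) turn [ 0.001 -0.     0.004] shift [-0.18 -0.03 -0.93] rows 1.0 ik 0.0
```

View pics/s6.png

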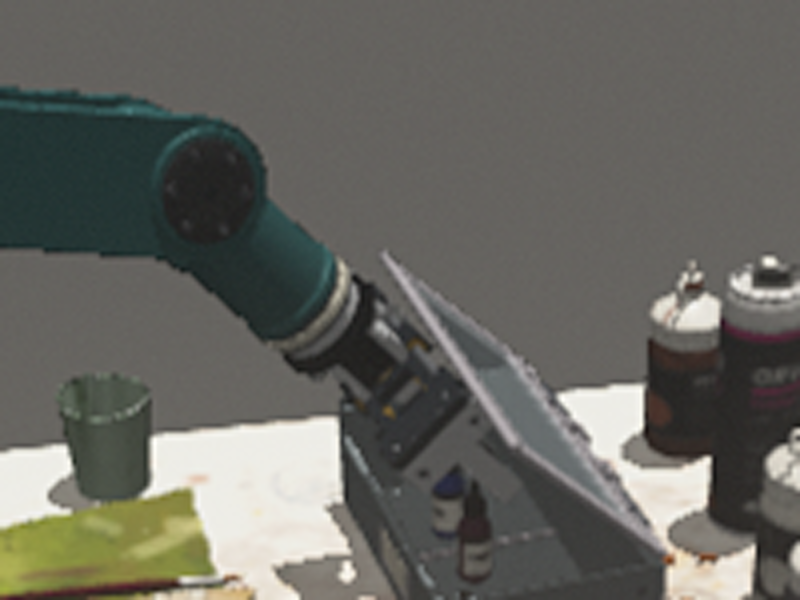

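The hand is under the lid, and the lid rests on the gripper body. I descend over the grey bottle and grip.

```bash
python3 -m handwheel '[[[0,0,0],[-0.06,-0.01,-0.31],0.5],[[0,0,0],[-0.06,-0.01,-0.31],0.5],[[0,0,0],[-0.06,-0.01,-0.31],0.5],[[0,0,0],[0,0,0],0.5],[[0,0,0],[0,0,0],0.7]]'; python3 -m handwheel '[[[0,0,0],[0,0,0],1],[[0,0,0],[0,0,0],1],[[0,0,0],[0,0,0],1],[[0,0,0],[0,0,0],1],[[0,0,0],[0,0,0],1]]'; python3 - <<'E'
from plan import *
path([(5,0,123,50),(-95,0,123,50),(-150,0,133,50)],12)
E
```

```text
time: 16.95
tool_pos: [0.5946, 0.2573, 0.0586]
ee_rot: [3.139, -0.698, 0.205]
wrist_force: [-0.0, -1.2, -2.7]
width: 0.0421
finger_force: 0.0
time: 17.45
tool_pos: [0.5957, 0.2577, 0.0601]
ee_rot: [3.14, -0.701, 0.205]
wrist_force: [-1.2, -0.6, -0.7]
width: 0.0227
finger_force: 30.0
t 17.45 phi 49.9 head 11.5 grasp loc [-9.6 -0.  55.5] tcp [0.5957 0.2577 0.0601] F [-1.2 -0.6 -0.7] w 0.0227
(5, 0, 123, 50) turn [0.001 0.002 0.004] shift [0.29 0.04 1.35] rows 1.4 ik 0.0
(-95, 0, 123, 50) turn [0. 0. 0.] shift [-1.98 -0.26  0.  ] rows 2.0 ik 0.0
(-150, 0, 133, 50) turn [0. 0. 0.] shift [-1.09 -0.15  0.2 ] rows 1.1 ik 0.0
```

```bash
python3 -m handwheel '[[[0,0,0],[0.03,0,0.25],1],[[0,0,0],[0.09,0.01,0.4],1],[[0,0,0],[0.09,0.02,0.4],1],[[0,0,0],[0.08,0.01,0.3],1],[[0,0,0],[0,0,0],1]]'; python3 - <<'E'
from plan import *
snap('side','s7.png',(200,70,400,220),4)
now()
E
```

```text
time: 17.95
tool_pos: [0.6112, 0.2603, 0.1306]
ee_rot: [3.14, -0.704, 0.205]
wrist_force: [-2.6, 0.2, -0.7]
width: 0.023
finger_force: 30.0
t 18.0 phi 49.8 head 11.6 grasp loc [  5.2   0.2 124.2] tcp [0.6104 0.2599 0.1288] F [-2.6 -0.5 -0.9] w 0.0231
```

View pics/s7.png

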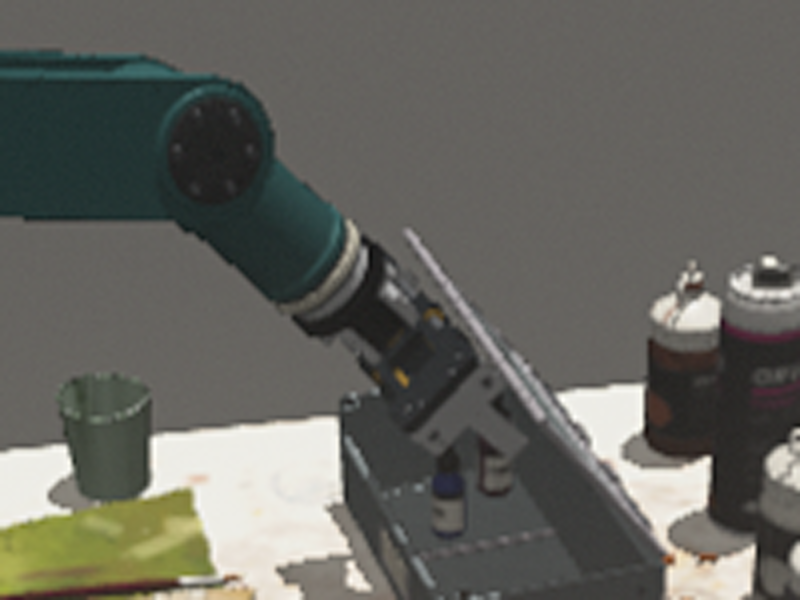

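The bottle hangs upright in the fingers at crop (495,465), with the lid clear of its cap. I make a quick retreat.

```bash
python3 -m handwheel '[[[0,0,0],[-0.98,-0.13,0],1],[[0,0,0],[-0.98,-0.13,0],1],[[0,0,0],[-0.98,-0.13,0],1],[[0,0,0],[-0.3,-0.13,0.4],1],[[0,0,0],[0,0,0],1]]'; python3 - <<'E'
from plan import *
now()
im,d=snap('side');Pc=cloud('side',d)
print('lid',rect(Pc,.088,.103,(.5,.75,.05,.45)),'block',rect(Pc,.036,.048,(.42,.62,-.2,.08)))
snap('top')
h=np.array([[.4999,.0096,.066],[.514,-.059,.066],[.5281,-.1276,.066]])
path([(420,150,190,50),(420,9.6,190,50),(499.9,9.6,150,50),(499.9,9.6,80,50),(499.9,9.6,66,50)],11.6,True)
E
```

```text
time: 18.5
tool_pos: [0.4469, 0.234, 0.149]
ee_rot: [3.14, -0.704, 0.207]
wrist_force: [0.7, 0.9, 0.1]
width: 0.0227
finger_force: 30.0
t 18.5 phi 49.6 head 11.7 grasp loc [-160.2   -3.8  144.4] tcp [0.4469 0.234  0.149 ] F [0.7 0.9 0.1] w 0.0227
lid (array([0.608 , 0.2586]), [165.1384735107422, 303.4693298339844], np.float32(8.2018585), np.int64(3215)) block (array([ 0.5158, -0.0602]), [95.15574645996094, 237.57363891601562], np.float32(11.615669), np.int64(2352))
t 18.6 phi 49.8 head 11.6 grasp loc [-158.9   -4.   143.5] tcp [0.4483 0.234  0.1481] F [ 0.5 -0.1  0.2] w 0.0229
(420, 150, 190, 50) turn [ 0.     0.003 -0.001] shift [-0.64 -1.7   0.93] rows 2.0 ik 0.0
(420, 9.6, 190, 50) turn [0. 0. 0.] shift [ 0.   -2.81  0.  ] rows 2.8 ik 0.0
(499.9, 9.6, 150, 50) turn [0. 0. 0.] shift [ 1.6  0.  -0.8] rows 1.8 ik 0.0
(499.9, 9.6, 80, 50) turn [0. 0. 0.] shift [ 0.   0.  -1.4] rows 1.4 ik 0.0
(499.9, 9.6, 66, 50) turn [0. 0. 0.] shift [ 0.    0.   -0.28] rows 0.3 ik 0.0
```

```bash
python3 -m handwheel '[[[0,0,0],[-0.32,-0.7,0.46],1],[[0,0,0],[-0.32,-0.8,0.46],1],[[0,0,0],[0,-0.95,0],1],[[0,0,0],[0,-0.95,0],1],[[0,0,0],[0,-0.95,0],1]]';python3 -m handwheel '[[[0,0,0],[0.5,-0.16,0],1],[[0,0,0],[0.5,0,-0.2],1],[[0,0,0],[0.5,0,-0.3],1],[[0,0,0],[0.1,0,-0.3],1],[[0,0,0],[0,0,0],1]]'; python3 - <<'E'
from plan import *
p,r,o=now();g=p+.006*r.apply([0,0,1]);print('g',g)
for n in('top','side'):
    im,d=snap(n,n+'8.png');Pc=cloud(n,d)
    m=(abs(Pc[...,0]-g[0])<.04)&(abs(Pc[...,1]-g[1])<.03)&(Pc[...,2]<g[2]+.035)&(Pc[...,2]>g[2]-.06)
    u=proj(n,g)[0];print(n,u)
    for z in np.arange(-.055,.035,.01):
        s=Pc[m&(abs(Pc[...,2]-g[2]-z)<.005)];
        if len(s):print(round(z,3),len(s),(s.min(0)-g)[:2],(s.max(0)-g)[:2])
    x,y=map(int,u);c=im[max(y-40,0):y+40,x-50:x+50];cv2.imwrite(f'pics/c_{n}.png',cv2.resize(c[:,:,::-1],(400,320),interpolation=cv2.INTER_CUBIC))
a=cv2.imread('pics/c_top.png');b=cv2.imread('pics/c_side.png');cv2.imwrite('pics/c8.png',np.hstack([a,b]))
E
```

```text
time: 19.1
tool_pos: [0.4164, 0.033, 0.1921]
ee_rot: [3.137, -0.694, 0.205]
wrist_force: [-0.2, -0.2, -1.2]
width: 0.0228
finger_force: 30.0
time: 19.6
tool_pos: [0.4955, 0.0261, 0.1471]
ee_rot: [-3.14, -0.684, 0.199]
wrist_force: [-0.7, -0.3, -0.4]
width: 0.0229
finger_force: 30.0
t 19.6 phi 50.8 head 11.6 grasp loc [-139.7 -216.4  142.5] tcp [0.4955 0.0261 0.1471] F [-0.7 -0.3 -0.4] w 0.0229
g [0.4992 0.0269 0.1425]
top [331.388  247.6722]
-0.035 3 [-0.0168 -0.005 ] [-0.0139  0.0031]
-0.025 1 [-0.0143  0.0086] [-0.0143  0.0086]
-0.015 3 [ 0.0044 -0.007 ] [0.0072 0.0118]
-0.005 37 [-0.0143 -0.0174] [0.0183 0.02  ]
0.005 31 [-0.0117 -0.0173] [0.0153 0.0252]
0.015 55 [-0.0096 -0.0199] [0.0098 0.025 ]
0.025 37 [-0.0149 -0.0225] [0.0039 0.0222]
side [296.5418 223.7667]
-0.045 21 [-0.0146 -0.0144] [0.0093 0.0048]
-0.035 34 [-0.0149 -0.0133] [0.0097 0.004 ]
-0.025 34 [-0.0145 -0.0148] [0.0094 0.0053]
-0.015 29 [-0.014  -0.0209] [0.0047 0.0038]
-0.005 34 [-0.0139 -0.0234] [0.0181 0.0201]
0.005 33 [-0.0093 -0.0281] [0.0182 0.0102]
0.015 46 [-0.017 -0.03 ] [0.0103 0.0014]
0.025 34 [-0.0216 -0.029 ] [ 0.0039 -0.0032]
```

View pics/c8.png

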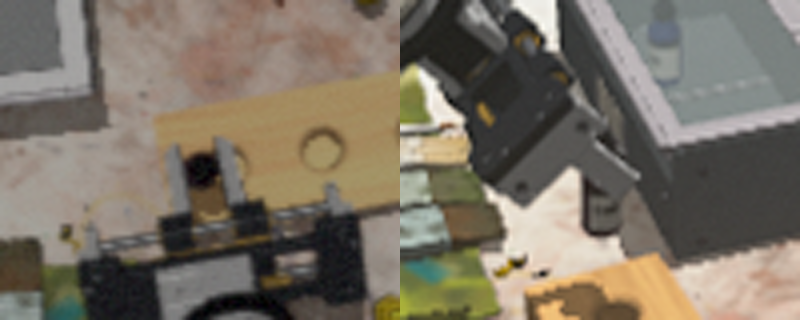

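The top view shows the dark cap between the fingers at crop (203,168), and the side view shows the bottle hanging upright. I work out the offsets in each camera frame.

```bash
python3 - <<'E'
from plan import *
g=np.array([.4992,.0269,.1425])
print('top cap',ray('top',331.75,249,.1645)-g)
# dark cap centroid in top image
im=cv2.imread('pics/top8.png').astype(int);sub=im[243:256,324:339].sum(2);m=sub<110;ys,xs=np.nonzero(m);print(m.sum(),xs.mean()+324,ys.mean()+243,ray('top',xs.mean()+324,ys.mean()+243,.1645)-g)
# empty bores in top, all three, by colour darkness? side body axis
im=cv2.imread('pics/side8.png').astype(int)
import cv2 as c
print('side body bottom px'); print(ray('side',296.5-50+ (603-400)/4, 223-40+215/4,.1425-.0515)-g)
E
```

```text
top cap [-0.0038 -0.0008  0.022 ]
54 331.1666666666667 249.37037037037038 [-0.0049  0.0007  0.022 ]
side body bottom px
[ 0.0026  0.0162 -0.0515]
```

```bash
python3 - <<'E'
from plan import *
path([(504,9.8,142,49.9),(504,9.8,95,49.9),(504,9.8,67.5,49.9)],11.6,True)
E
```

```text
t 19.7 phi 50.5 head 11.5 grasp loc [-139.  -216.2  145.8] tcp [0.496  0.0264 0.1504] F [ 0.5  0.4 -0.7] w 0.0225
(504, 9.8, 142, 49.9) turn [ 0.002 -0.006  0.001] shift [ 0.08 -0.35 -0.08] rows 0.4 ik 0.0
(504, 9.8, 95, 49.9) turn [0. 0. 0.] shift [ 0.    0.   -0.94] rows 0.9 ik 0.0
(504, 9.8, 67.5, 49.9) turn [0. 0. 0.] shift [ 0.    0.   -0.55] rows 0.5 ik 0.0
```

```bash
python3 -m handwheel '[[[0.002,-0.006,0],[0.08,-0.35,-0.08],1],[[0,0,0],[0,0,-0.4],1],[[0,0,0],[0,0,-0.4],1],[[0,0,0],[0,0,0],1],[[0,0,0],[0,0,0],1]]'; python3 - <<'E'
from plan import *
im,d=snap('side');
path([(504,9.8,97,49.9),(504,9.8,67.5,49.9)],11.6,True)
p,r,o=now();g=p+.006*r.apply([0,0,1]);print('g',g)
im,d=snap('top');u=proj('top',g+[-.004,0,.022])[0];x,y=map(int,u)
sub=im[y-7:y+8,x-8:x+9].astype(int).sum(2);m=sub<110;ys,xs=np.nonzero(m)
print(u,m.sum(),ray('top',xs.mean()+x-8,ys.mean()+y-7,g[2]+.022)-g)
E
```

```text
time: 20.2
tool_pos: [0.5002, 0.0092, 0.1084]
ee_rot: [3.141, -0.703, 0.202]
wrist_force: [-0.8, -0.4, 0.1]
width: 0.0226
finger_force: 30.0
t 20.25 phi 49.6 head 11.4 grasp loc [-136.6 -234.   104.7] tcp [0.5007 0.0091 0.1092] F [ 1.   0.6 -0.7] w 0.023
(504, 9.8, 97, 49.9) turn [0.    0.003 0.001] shift [-0.01 -0.   -0.15] rows 0.2 ik 0.0
(504, 9.8, 67.5, 49.9) turn [0. 0. 0.] shift [ 0.    0.   -0.59] rows 0.6 ik 0.0
t 20.25 phi 49.6 head 11.4 grasp loc [-136.6 -234.   104.7] tcp [0.5007 0.0091 0.1092] F [ 1.   0.6 -0.7] w 0.023
g [0.5045 0.0098 0.1047]
[337.6438 247.408 ] 49 [-0.0042  0.0014  0.022 ]
```

```bash
python3 -m handwheel '[[[0,0,0],[0,0,-0.15],1],[[0,0,0],[0,0,-0.1],1],[[0,0,0],[0,0,-0.1],1],[[0,0,0],[0,0,-0.1],1],[[0,0,0],[0,0,0],1]]'; python3 -m handwheel '[[[0,0,0],[0,0,-0.1],1],[[0,0,0],[0,0,-0.1],1],[[0,0,0],[0,0,-0.07],1],[[0,0,0],[0,0,0],1]]'; python3 -c "
from plan import *
p,r,o=now();print(p+.006*r.apply([0,0,1]))"
```

```text
time: 20.8
tool_pos: [0.4996, 0.0088, 0.0838]
ee_rot: [3.141, -0.701, 0.201]
wrist_force: [1.3, -3.5, -0.9]
width: 0.023
finger_force: 29.9
time: 21.2
tool_pos: [0.5006, 0.0089, 0.0719]
ee_rot: [3.141, -0.703, 0.201]
wrist_force: [-0.4, -3.1, 3.4]
width: 0.0226
finger_force: 29.9
t 21.2 phi 49.7 head 11.4 grasp loc [-136.8 -234.    67.3] tcp [0.5006 0.0089 0.0719] F [-0.4 -3.1  3.4] w 0.0226
[0.5044 0.0097 0.0673]
```

```bash
python3 -m handwheel '[[[0,0,0],[0,0,0],0.5],[[0,0,0],[0,0,0],0.5],[[0,0,0],[0,0,0],0.5],[[0,0,0],[-0.02,0,0.3],0.5],[[0,0,0],[-0.3,0,0.7],0.5]]'; python3 -m handwheel '[[[0,0,0],[-0.6,0,0.6],0.5],[[0,0,0],[-0.6,0.5,0.3],0.5],[[0,0,0],[-0.3,0.9,0],0.5],[[0,0,0],[0,0.9,0],0.5],[[0,0,0],[0,0.9,0],0.5]]';  python3 - <<'E'
from plan import *
im,d=snap('side','s9.png',(200,180,400,330),4)
m=cv2.imread('pics/s9.png')
im2,d=snap('top')
y=62
path([(-150,y,150,40),(-150,y,84,40),(-97,y,84,40),(-86,y,120.5,40),(-66,y,160.5,40),(-36,y,195.5,40),(-6,y,205.5,40),(14,y,170,40),(29,y,135.5,40),(13,y,118,45),(-2,y,100,50),(-11,y,53,50),(5,y,123,50),(-140,y,123,50)],15)
E
```

```text
time: 21.7
tool_pos: [0.4814, 0.0105, 0.1168]
ee_rot: [-3.134, -0.692, 0.198]
wrist_force: [0.6, -0.4, -0.3]
width: 0.0471
finger_force: 0.0
time: 22.2
tool_pos: [0.4095, 0.1523, 0.1654]
ee_rot: [-3.141, -0.698, 0.198]
wrist_force: [0.7, 0.4, -0.5]
width: 0.0468
finger_force: 0.0
t 22.3 phi 50.2 head 12.5 grasp loc [-209.3  -73.   159.9] tcp [0.4075 0.1589 0.1645] F [ 0.2 -0.3 -0.9] w 0.0471
(-150, 62, 150, 40) turn [ 0.026 -0.111  0.029] shift [ 0.8   2.83 -0.21] rows 2.9 ik 0.0
(-150, 62, 84, 40) turn [0. 0. 0.] shift [ 0.    0.   -1.32] rows 1.3 ik 0.0
(-97, 62, 84, 40) turn [0. 0. 0.] shift [1.05 0.14 0.  ] rows 1.1 ik 0.0
(-86, 62, 120.5, 40) turn [0. 0. 0.] shift [0.22 0.03 0.73] rows 0.8 ik 0.0
(-66, 62, 160.5, 40) turn [0. 0. 0.] shift [0.4  0.05 0.8 ] rows 0.9 ik 0.0
(-36, 62, 195.5, 40) turn [0. 0. 0.] shift [0.59 0.08 0.7 ] rows 0.9 ik 0.0
(-6, 62, 205.5, 40) turn [0. 0. 0.] shift [0.59 0.08 0.2 ] rows 0.6 ik 0.0
(14, 62, 170, 40) turn [0. 0. 0.] shift [ 0.4   0.05 -0.71] rows 0.8 ik 0.0
(29, 62, 135.5, 40) turn [0. 0. 0.] shift [ 0.3   0.04 -0.69] rows 0.8 ik 0.0
(13, 62, 118, 45) turn [-0.014  0.054 -0.   ] shift [-0.31 -0.04 -0.34] rows 0.6 ik 0.0
(-2, 62, 100, 50) turn [-0.014  0.054 -0.   ] shift [-0.29 -0.04 -0.35] rows 0.6 ik 0.0
(-11, 62, 53, 50) turn [0. 0. 0.] shift [-0.18 -0.02 -0.94] rows 1.0 ik 0.0
(5, 62, 123, 50) turn [0. 0. 0.] shift [0.32 0.04 1.4 ] rows 1.4 ik 0.0
(-140, 62, 123, 50) turn [0. 0. 0.] shift [-2.87 -0.38  0.  ] rows 2.9 ik 0.0
```

View pics/s9.png

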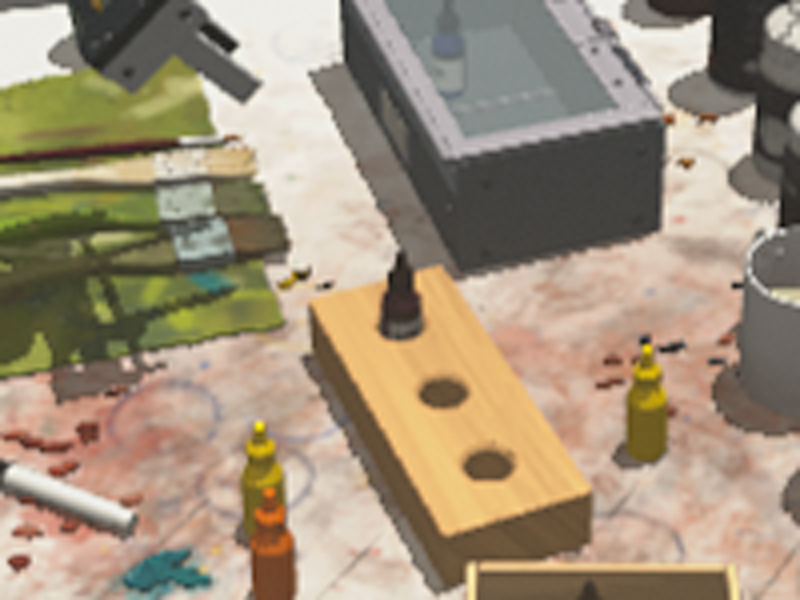

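The first fresh bottle is fully seated in bore 2 at crop (402,300), and the lid is shut. Now the second one.

```bash
python3 -m handwheel '[[[0.013,-0.055,0.015],[0.27,0.92,-0.07],0.5],[[0.013,-0.056,0.014],[0.27,0.92,-0.07],0.5],[[0,0,0],[0.26,0.92,-0.07],0.5],[[0,0,0],[0,0.07,-0.6],0.5],[[0,0,0],[0,0,-0.6],0.5]]'; python3 -m handwheel '[[[0,0,0],[0,0,0],0.5],[[0,0,0],[0,0,0],0.5]]'; python3 - <<'E'
from plan import *
y=62
path([(-150,y,84,40),(-97,y,84,40),(-66,y,160.5,40)],15)
E
```

```text
time: 22.8
tool_pos: [0.4492, 0.2832, 0.0943]
ee_rot: [3.139, -0.857, 0.239]
wrist_force: [0.1, -0.3, -0.2]
width: 0.0474
finger_force: 0.0
time: 23.0
tool_pos: [0.4489, 0.2809, 0.0942]
ee_rot: [3.137, -0.855, 0.238]
wrist_force: [0.7, 0.0, 0.2]
width: 0.0472
finger_force: 0.0
t 23.0 phi 41.0 head 13.3 grasp loc [-151.4   42.6   90.3] tcp [0.4489 0.2809 0.0942] F [0.7 0.  0.2] w 0.0472
(-150, 62, 84, 40) turn [ 0.004 -0.01   0.017] shift [-0.02  0.39 -0.13] rows 0.4 ik 0.0
(-97, 62, 84, 40) turn [0. 0. 0.] shift [1.05 0.14 0.  ] rows 1.1 ik 0.0
(-66, 62, 160.5, 40) turn [0. 0. 0.] shift [0.61 0.08 1.53] rows 1.7 ik 0.0
```

```bash
python3 -m handwheel '[[[0.004,-0.01,0.017],[-0.02,0.39,-0.13],0.5],[[0,0,0],[0.35,0.05,0],0.5],[[0,0,0],[0.35,0.05,0],0.5],[[0,0,0],[0.35,0.04,0],0.5],[[0,0,0],[0,0,0],0.5]]'; python3 -m handwheel '[[[0,0,0],[0.1,0.01,0.36],0.5],[[0,0,0],[0.12,0.02,0.37],0.5],[[0,0,0],[0.2,0.03,0.4],0.5],[[0,0,0],[0.2,0.02,0.4],0.5],[[0,0,0],[0,0,0],0.5]]'; python3 -m handwheel '[[[0,0,0],[0.28,0.05,0.33],0.5],[[0,0,0],[0.28,0.05,0.33],0.5],[[0,0,0],[0.3,0.04,0.1],0.5],[[0,0,0],[0.3,0.04,0.1],0.5],[[0,0,0],[0,0,0],0.5]]'; python3 - <<'E'
from plan import *
y=62
path([(-6,y,205.5,40),(14,y,170,40),(29,y,135.5,40)],15)
im,d=snap('side');Pc=cloud('side',d)
# bottle in locker: points above floor
L=(Pc-O);X=L@ex*1e3;Y=L@ey*1e3;Z=Pc[...,2]*1e3
m=(X>-45)&(X<30)&(Y>25)&(Y<100)&(Z>12)&(Z<50)
q=np.stack([X[m],Y[m],Z[m]],1);print(len(q))
for z in range(12,50,8):
    s=q[(q[:,2]>z)&(q[:,2]<z+8)]
    if len(s):print(z,len(s),s.min(0),s.max(0))
E
```

```text
time: 23.5
tool_pos: [0.5026, 0.3078, 0.0909]
ee_rot: [-3.138, -0.877, 0.257]
wrist_force: [-0.0, -0.5, -0.4]
width: 0.0469
finger_force: 0.0
time: 24.0
tool_pos: [0.5326, 0.3124, 0.1697]
ee_rot: [-3.137, -0.88, 0.258]
wrist_force: [-2.3, -1.0, -0.2]
width: 0.0469
finger_force: 1.3
time: 24.5
tool_pos: [0.59, 0.3213, 0.2092]
ee_rot: [-3.139, -0.876, 0.26]
wrist_force: [-4.0, -0.6, -0.1]
width: 0.0468
finger_force: 1.4
t 24.5 phi 39.8 head 15.1 grasp loc [ -6.1  64.  205.4] tcp [0.59   0.3213 0.2092] F [-4.  -0.6 -0.1] w 0.0468
(-6, 62, 205.5, 40) turn [-0.001  0.002  0.   ] shift [ 0.01 -0.04  0.  ] rows 0.0 ik 0.0
(14, 62, 170, 40) turn [0. 0. 0.] shift [ 0.4   0.05 -0.71] rows 0.8 ik 0.0
(29, 62, 135.5, 40) turn [0. 0. 0.] shift [ 0.3   0.04 -0.69] rows 0.8 ik 0.0
112
12 29 [-38.5982  25.417   12.0416] [24.3632 60.5875 19.7918]
20 20 [-23.7616  47.9218  20.3895] [ 1.2208 66.4756 27.8381]
28 20 [-22.8674  46.5455  28.1255] [-1.5246 67.106  35.9449]
36 26 [-23.492   47.9762  36.0028] [ 2.084  69.4981 43.8556]
44 17 [-22.3347  50.6822  44.2621] [ 0.7573 71.055  49.9867]
```

Bottle A sits at local (-12.5, 61). I continue in under the lid.

```bash
python3 -m handwheel '[[[0,0,0],[0.2,0.01,-0.35],0.5],[[0,0,0],[0.2,0.01,-0.36],0.5],[[0,0,0],[0.16,0.02,-0.35],0.5],[[0,0,0],[0.15,0.02,-0.34],0.5],[[-0.014,0.054,0],[-0.31,-0.04,-0.34],0.5]]'; python3 -m handwheel '[[[-0.014,0.054,0],[-0.29,-0.04,-0.35],0.5],[[0,0,0],[0,0,0],0.5]]'; python3 - <<'E'
from plan import *
path([(-13,61,54,50)],15)
E
```

```text
time: 25.05
tool_pos: [0.6073, 0.3215, 0.1169]
ee_rot: [3.141, -0.78, 0.263]
wrist_force: [-1.6, -0.2, -0.7]
width: 0.0467
finger_force: 0.0
time: 25.25
tool_pos: [0.5934, 0.3204, 0.1021]
ee_rot: [-3.138, -0.696, 0.26]
wrist_force: [-2.1, -0.2, -3.1]
width: 0.047
finger_force: 0.0
t 25.25 phi 50.1 head 15.2 grasp loc [-3.6 62.7 97.5] tcp [0.5934 0.3204 0.1021] F [-2.1 -0.2 -3.1] w 0.047
(-13, 61, 54, 50) turn [-0.001 -0.002 -0.   ] shift [-0.18 -0.06 -0.87] rows 0.9 ik 0.0
```

```bash
python3 -m handwheel '[[[0,0,0],[-0.06,-0.02,-0.29],0.5],[[0,0,0],[-0.06,-0.02,-0.29],0.5],[[0,0,0],[-0.06,-0.02,-0.29],0.5],[[0,0,0],[0,0,0],0.5],[[0,0,0],[0,0,0],0.7]]'; python3 -m handwheel '[[[0,0,0],[0,0,0],1],[[0,0,0],[0,0,0],1],[[0,0,0],[0,0,0],1],[[0,0,0],[0,0,0],1],[[0,0,0],[0,0,0],1]]'; python3 - <<'E'
from plan import *
path([(3,61,125,50)],15)
E
```

```text
time: 25.75
tool_pos: [0.5853, 0.3174, 0.0597]
ee_rot: [-3.138, -0.699, 0.26]
wrist_force: [-0.9, -1.2, -2.0]
width: 0.0419
finger_force: 0.0
time: 26.25
tool_pos: [0.5865, 0.318, 0.0613]
ee_rot: [-3.138, -0.701, 0.26]
wrist_force: [-1.7, -1.1, -0.5]
width: 0.0233
finger_force: 30.0
t 26.25 phi 49.8 head 15.3 grasp loc [-10.8  61.2  56.7] tcp [0.5865 0.318  0.0613] F [-1.7 -1.1 -0.5] w 0.0233
(3, 61, 125, 50) turn [-0.002  0.001 -0.001] shift [0.27 0.03 1.37] rows 1.4 ik 0.0
```

```bash
python3 -m handwheel '[[[0,0,0],[0.03,0,0.25],1],[[0,0,0],[0.09,0.01,0.4],1],[[0,0,0],[0.09,0.02,0.4],1],[[0,0,0],[0.08,0.01,0.3],1],[[0,0,0],[0,0,0],1]]'; python3 -m handwheel '[[[0,0,0],[-0.98,-0.13,0],1],[[0,0,0],[-0.98,-0.13,0],1],[[0,0,0],[-0.98,-0.13,0],1],[[0,0,0],[-0.3,-0.4,0.4],1],[[0,0,0],[-0.2,-0.6,0.3],1]]'; python3 - <<'E'
from plan import *
snap('top')
path([(420,0,195,49.8),(450,-59,195,49.8),(518,-59,150,49.8)],15.2,True)
E
```

```text
time: 26.75
tool_pos: [0.602, 0.3207, 0.1319]
ee_rot: [-3.137, -0.705, 0.26]
wrist_force: [-1.8, -0.6, -0.2]
width: 0.0236
finger_force: 30.0
time: 27.25
tool_pos: [0.4268, 0.2514, 0.1637]
ee_rot: [-3.139, -0.701, 0.267]
wrist_force: [1.6, -0.3, 0.8]
width: 0.0229
finger_force: 30.0
t 27.3 phi 49.5 head 15.3 grasp loc [-177.5   13.4  162.9] tcp [0.4276 0.2486 0.1674] F [ 0.3  1.1 -0.2] w 0.0232
(420, 0, 195, 49.8) turn [-0.001  0.003 -0.   ] shift [-0.23 -4.99  0.64] rows 5.0 ik 0.0
(450, -59, 195, 49.8) turn [0. 0. 0.] shift [ 0.6  -1.18  0.  ] rows 1.3 ik 0.0
(518, -59, 150, 49.8) turn [0. 0. 0.] shift [ 1.36  0.   -0.9 ] rows 1.6 ik 0.0
```

```bash
python3 -m handwheel '[[[0,0,0],[-0.1,-0.92,0.3],1],[[0,0,0],[-0.1,-0.92,0.3],1],[[0,0,0],[0,-0.97,0],1],[[0,0,0],[0,-0.97,0],1],[[0,0,0],[0,-0.97,0],1]]'; python3 -m handwheel '[[[0,0,0],[0.3,-0.9,0],1],[[0,0,0],[0.3,-0.9,0],1],[[0,0,0],[0.5,-0.7,0],1],[[0,0,0],[0.6,-0.2,0],1],[[0,0,0],[0.5,0,0],1]]'; python3 - <<'E'
from plan import *
snap('top')
path([(532,-127.6,110,49.8)],15.2,True)
E
```

```text
time: 27.8
tool_pos: [0.4188, 0.0294, 0.193]
ee_rot: [3.14, -0.697, 0.263]
wrist_force: [0.7, 0.3, -2.2]
width: 0.0233
finger_force: 30.0
time: 28.3
tool_pos: [0.5304, -0.1078, 0.1915]
ee_rot: [-3.141, -0.693, 0.255]
wrist_force: [-0.7, -0.3, -1.2]
width: 0.0233
finger_force: 30.0
t 28.35 phi 50.2 head 14.8 grasp loc [-120.5 -352.8  187.3] tcp [ 0.5325 -0.1068  0.1919] F [-0.2 -0.5 -0.8] w 0.0232
(532, -127.6, 110, 49.8) turn [ 0.001 -0.005  0.005] shift [-0.08 -0.44 -1.55] rows 1.6 ik 0.0
```

```bash
python3 -m handwheel '[[[0.001,-0.005,0.005],[-0.08,-0.44,0],1],[[0,0,0],[0,0,-0.5],1],[[0,0,0],[0,0,-0.5],1],[[0,0,0],[0,0,-0.5],1],[[0,0,0],[0,0,0],1]]'; python3 -m handwheel '[[[0,0,0],[0,0,0],1],[[0,0,0],[0,0,0],1]]'; python3 - <<'E'
from plan import *
p,r,o=now();g=p+.006*r.apply([0,0,1]);print('g',g)
im,d=snap('side');Pc=cloud('side',d);Q=Pc-g
m=(abs(Q[...,0])<.03)&(abs(Q[...,1])<.03)&(Q[...,2]<-.012)&(Q[...,2]>-.045);s=Q[m];print('side',len(s),s.min(0),s.max(0),np.percentile(s,[5,95],0))
im,d=snap('top','t9.png');u=proj('top',g+[-.003,0,.022])[0];x,y=map(int,u.round())
sub=im[y-7:y+8,x-8:x+9].astype(int).sum(2);mm=sub<110;ys,xs=np.nonzero(mm)
print(u,mm.sum(),ray('top',xs.mean()+x-8,ys.mean()+y-7,g[2]+.022)-g)
Pt=cloud('top',d);mk=((Pt[...,2]>.036)&(Pt[...,2]<.048)).astype(np.uint8)
mm=(mk>0)&(Pt[...,0]>.43)&(Pt[...,0]<.6)&(Pt[...,1]>-.2)&(Pt[...,1]<.08)
print('block',cv2.minAreaRect((Pt[mm][:,:2]*1000).astype(np.float32)))
E
```

```text
time: 28.85
tool_pos: [0.5224, -0.1247, 0.1119]
ee_rot: [-3.132, -0.695, 0.263]
wrist_force: [-0.2, 0.8, -1.9]
width: 0.0234
finger_force: 30.0
time: 29.05
tool_pos: [0.5257, -0.1267, 0.1185]
ee_rot: [3.141, -0.703, 0.269]
wrist_force: [-0.5, -0.2, -0.1]
width: 0.0232
finger_force: 30.0
t 29.05 phi 49.7 head 15.3 grasp loc [-129.8 -371.6  114. ] tcp [ 0.5257 -0.1267  0.1185] F [-0.5 -0.2 -0.1] w 0.0232
g [ 0.5295 -0.1257  0.114 ]
side 105 [-0.0126 -0.0161 -0.0446] [ 0.013   0.0047 -0.0121] [[-0.0113 -0.0128 -0.0432]
 [ 0.0098 -0.0004 -0.0149]]
[388.3914 238.7903] 50 [-0.0014  0.0027  0.022 ]
block ((515.8623046875, -69.195068359375), (91.82056427001953, 253.04981994628906), 11.612383842468262)
```

```bash
python3 -m handwheel '[[[0,0,0],[0.01,-0.05,-0.2],1],[[0,0,0],[0,0,-0.15],1],[[0,0,0],[0,0,-0.1],1],[[0,0,0],[0,0,-0.08],1],[[0,0,0],[0,0,0],1]]'; python3 -m handwheel '[[[0,0,0],[0,0,-0.08],1],[[0,0,0],[0,0,0],1]]'; python3 -c "
from plan import *
p,r,o=now();print(p+.006*r.apply([0,0,1]))"
```

```text
time: 29.65
tool_pos: [0.5254, -0.1295, 0.0894]
ee_rot: [-3.14, -0.7, 0.266]
wrist_force: [1.3, -4.1, -1.1]
width: 0.0232
finger_force: 29.9
time: 29.85
tool_pos: [0.5256, -0.1294, 0.086]
ee_rot: [-3.14, -0.701, 0.266]
wrist_force: [2.3, -5.2, 0.4]
width: 0.0233
finger_force: 29.9
t 29.85 phi 49.8 head 15.4 grasp loc [-130.3 -374.2   81.4] tcp [ 0.5256 -0.1294  0.086 ] F [ 2.3 -5.2  0.4] w 0.0233
[ 0.5294 -0.1284  0.0814]
```

```bash
python3 -m handwheel '[[[0,0,0],[0.02,-0.03,-0.05],1],[[0,0,0],[0,0,-0.08],1],[[0,0,0],[0,0,-0.08],1],[[0,0,0],[0,0,-0.04],1],[[0,0,0],[0,0,0],1]]'; python3 -c "
from plan import *
p,r,o=now();print(p+.006*r.apply([0,0,1]))"
```

```text
time: 30.35
tool_pos: [0.5263, -0.1297, 0.0732]
ee_rot: [-3.137, -0.701, 0.266]
wrist_force: [-0.3, -0.7, 1.9]
width: 0.023
finger_force: 29.9
t 30.35 phi 49.8 head 15.6 grasp loc [-129.7 -374.6   68.6] tcp [ 0.5263 -0.1297  0.0732] F [-0.3 -0.7  1.9] w 0.023
[ 0.53   -0.1286  0.0686]
```

Seated. I release, go up and back, and check the scene.

```bash
python3 -m handwheel '[[[0,0,0],[0,0,0],0.5],[[0,0,0],[0,0,0],0.5],[[0,0,0],[0,0,0],0.5],[[0,0,0],[-0.02,0,0.3],0.5],[[0,0,0],[-0.2,0,0.7],0.5]]'; python3 -m handwheel '[[[0,0,0],[-0.6,0,0.6],0.5],[[0,0,0],[-0.8,0,0.4],0.5],[[0,0,0],[-0.8,0,0.3],0.5],[[0,0,0],[-0.6,0,0.3],0.5],[[0,0,0],[0,0,0],0.5]]';  python3 - <<'E'
from plan import *
im,d=snap('side','s10.png',(220,140,440,420),2)
Pc=cloud('side',d);print('tray',rect(Pc,.030,.042,(.4,.7,-.47,-.2)))
for n in('side','top'):
    if n=='top':im,d=snap('top');Pc=cloud(n,d)
    for h in((.4999,.0096),(.514,-.059),(.5281,-.1276)):
        m=(np.hypot(Pc[...,0]-h[0],Pc[...,1]-h[1])<.022)&(Pc[...,2]>.06)&(Pc[...,2]<.12);s=Pc[m];print(n,h,len(s),s[:,2].max() if len(s) else '')
E
```

```text
time: 30.85
tool_pos: [0.5132, -0.128, 0.1194]
ee_rot: [-3.128, -0.695, 0.261]
wrist_force: [0.8, -0.5, -0.9]
width: 0.0469
finger_force: 0.0
time: 31.35
tool_pos: [0.3739, -0.1313, 0.2053]
ee_rot: [3.139, -0.702, 0.266]
wrist_force: [-0.7, -0.7, -0.0]
width: 0.0472
finger_force: 0.0
tray (array([ 0.554 , -0.3226]), [150.1665496826172, 224.7996826171875], np.float32(-12.14798), np.int64(1177))
side (0.4999, 0.0096) 93 0.09970539929160782
side (0.514, -0.059) 0 
side (0.5281, -0.1276) 108 0.09700605501215165
top (0.4999, 0.0096) 53 0.0989177303121147
top (0.514, -0.059) 0 
top (0.5281, -0.1276) 56 0.09738607551128742
```

View pics/s10.png

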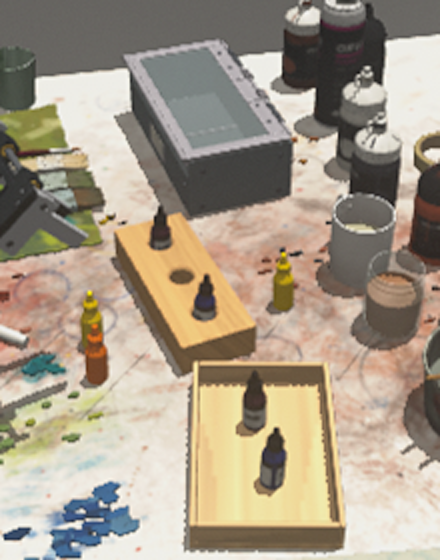

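The final picture shows fresh bottles upright in bores 2 and 0, at (160,230) and (205,300). Both used bottles stand in the tray, the locker is shut and empty, and the bystanders have not moved.

```bash
python3 -c "
from bench import robot
print(robot.close_job())"
```

```text
the job is handed in; nothing more can be done
None
```

The job is handed in: both used bottles stand in the tray, both fresh bottles are upright and fully down in bores 0 and 2, the locker is shut, and the mug, jar and cup were left where they stood.

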